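Dye sample check under the viewing lamp

TASK

Get the dye samples ready for a colour check: fold the lamp arm of the viewing stand up until it stands upright, out of the way, and pull the top drawer of the plywood unit right out to its stop. Then take every little sample jar out of that drawer and set it down gently, upright, in the stand's white tray. When all of them stand there, push the drawer fully shut and set the lamp arm to 45 degrees, so that its head lies level over the tray; leave the lower drawer shut and the other things on the bench where they are.

Things in the scene. Friction and masses are not known exactly. Their poses are not given: they have to be found in the camera images.
- lamp (a joint): Lamp arm's hinge, in rad: angle of the arm above the horizontal. 0 = level, reaching to the tray's front (-x); 0.785 (45 degrees) = lamp head level over the tray's middle; 1.571 = upright. Stops at 0 and 1.6. Friction (about 0.9 N m, plus a weight of about 0.45 N m when level) holds it where it is let go. Starts low over the tray, at 0.3 to 0.55
- lamp_hinge (a point): Middle of the lamp's hinge, at the rear of the viewing stand, 78 mm above the tray floor. Fixed to the stand, with the tray's axes; the arm turns about its y axis. At angle A the handle bar's middle (lamp_handle) lies at x = -0.200 cos A + 0.035 sin A, y = 0, z = 0.200 sin A + 0.035 cos A (m) in this frame
- lamp_head (a point): Middle of the lamp head, a white slab 220 mm (along y) x 75 x 22 mm on the end of the 22 mm wide aluminium arm, 165 mm from the hinge and set at 45 degrees to the arm, so that it is level when the arm stands at 45 degrees. Frame as of the arm
- lamp_handle (a point): Middle of the black round handle bar above the lamp head: 12 mm thick, along y, 102 mm clear between its two 8 mm posts, 50 mm from the middle of the head (33 mm clear gap under it). It can be pinched from above, fingers closing across y, at any arm angle. Its frame turns with the arm
- tray (a point): Middle of the floor of the stand's white enamel tray, 12 mm above the bench; z up, +x to the rear where the lamp is hinged. Inside 182 mm (x) x 302 mm (y), rim 12 mm above the floor, 4 mm thick. The stand's grey base is 330 mm (y) wide, 110 mm to the front and 160 mm to the rear; the hinge bracket with a white angle dial stands at x = +115 mm, the upright lamp reaches about 300 mm above the bench. Fixed to the bench
- drawer (a joint): Top drawer of the small plywood two-drawer unit, in m: 0 = shut, 0.150 = out at its stop. Friction about 1.5 N. It starts shut or up to 10 mm ajar
- drawer_handle (a point): Middle of the top drawer's steel handle bar: 10 mm thick, 116 mm long along y, on two posts 100 mm apart, 40 mm in front of the drawer front. x points into the unit (the drawer opens towards -x); z up. Moves with the drawer. Drawer front 266 mm wide, its top 27 mm above the bar. Inside of the drawer: 54 to 193 mm behind the bar (+x), 113 mm to either side; floor 47 mm below the bar
- unit: The plywood two-drawer unit: origin on the bench, 10 mm behind the middle of its underside; x to its rear (drawers open towards -x), z up. 180 mm (x) x 270 mm (y) x 190 mm high. Side and rear walls of the drawers are only 14 mm high above the drawer floor; with the top drawer right out, the whole of its inside is clear of the unit's top. Fixed to the bench
- lower_drawer (a joint): Lower drawer of the same unit, in m, 0 = shut; not to be opened
- indigo (a point): Centre, half-way up, of the small sample jar of dark blue dye: 54 mm across, 50 mm high, about 0.12 kg, standing in the top drawer; its upper third is a pale grey-white lid 51 mm across, a paper band round its middle. z is the jar's own upward axis. May be absent
- violet (a point): Centre, half-way up, of the small sample jar of purple dye: 54 mm across, 50 mm high, about 0.12 kg, standing in the top drawer; its upper third is a pale grey-white lid 51 mm across, a paper band round its middle. z is the jar's own upward axis. May be absent
- teal (a point): Centre, half-way up, of the small sample jar of blue-green dye: 54 mm across, 50 mm high, about 0.12 kg, standing in the top drawer; its upper third is a pale grey-white lid 51 mm across, a paper band round its middle. z is the jar's own upward axis. May be absent
- ochre (a point): Centre, half-way up, of the small sample jar of mustard yellow dye: 54 mm across, 50 mm high, about 0.12 kg, standing in the top drawer; its upper third is a pale grey-white lid 51 mm across, a paper band round its middle. z is the jar's own upward axis. May be absent
- stock_jar_a_mid (a point): Middle of a big dark stock jar with a grey-lilac lid, 74 mm across, 115 mm high, left front of the bench; not part of the job, leave it where it is
- stock_jar_b_mid (a point): Middle of another such stock jar (74 x 115 mm), beyond the stand on the left; not part of the job, leave it where it is
- cup_a_mid (a point): Middle of a white paper cup, 72 mm across the rim, 78 mm high, between the stand and the drawer unit; not part of the job, leave it where it is
- cup_b_mid (a point): Middle of another paper cup (72 x 78 mm), left of the stand; not part of the job, leave it where it is
- dye_brush_grip (a point): Grip of a dye brush lying on the bench in front of the drawer unit; not part of the job, leave it where it is
- squeeze_bottle_mid (a point): Middle of a white squeeze bottle with red cap, 54 mm across, 150 mm high, right of the drawer unit; not part of the job, leave it where it is
- tin_mid (a point): Middle of a flat aluminium tin, 60 x 90 x 28 mm, on top of the drawer unit near its rear; not part of the job, leave it where it is

How it is judged:
On the way, in this order (a step that is already met when the one before it is completed fails the run):
1. the lamp arm stands upright (within about 8 degrees) and the top drawer is out at its stop (within 8 mm), in either order (value of joint lamp above 1.43 rad and value of joint drawer above 0.142 m), for 0.2 s.
2. every sample jar stands upright in the tray and is let go (x of indigo in the frame of tray between -0.07 and 0.07 m and y of indigo in the frame of tray between -0.13 and 0.13 m and z of indigo in the frame of tray between 0.018 and 0.032 m and angle between each of indigo, violet, teal, ochre's own z axis and vertical below 0.12 rad and x of violet in the frame of tray between -0.07 and 0.07 m and y of violet in the frame of tray between -0.13 and 0.13 m and z of violet in the frame of tray between 0.018 and 0.032 m and x of teal in the frame of tray between -0.07 and 0.07 m and y of teal in the frame of tray between -0.13 and 0.13 m and z of teal in the frame of tray between 0.018 and 0.032 m and x of ochre in the frame of tray between -0.07 and 0.07 m and y of ochre in the frame of tray between -0.13 and 0.13 m and z of ochre in the frame of tray between 0.018 and 0.032 m and contact force between the fingers and jar_indigo below 0.3 N and contact force between the fingers and jar_violet below 0.3 N and contact force between the fingers and jar_teal below 0.3 N and contact force between the fingers and jar_ochre below 0.3 N), for 0.3 s.
At the end, for the whole second after the job is handed in: Every sample jar stands upright (within 7 degrees) on the floor of the white tray, the top drawer is shut to within 8 mm, the lower drawer is shut, and the lamp arm stays at 45 degrees (within 4 degrees) (x of indigo in the frame of tray between -0.07 and 0.07 m and y of indigo in the frame of tray between -0.13 and 0.13 m and z of indigo in the frame of tray between 0.018 and 0.032 m and angle between each of indigo, violet, teal, ochre's own z axis and vertical below 0.12 rad and x of violet in the frame of tray between -0.07 and 0.07 m and y of violet in the frame of tray between -0.13 and 0.13 m and z of violet in the frame of tray between 0.018 and 0.032 m and x of teal in the frame of tray between -0.07 and 0.07 m and y of teal in the frame of tray between -0.13 and 0.13 m and z of teal in the frame of tray between 0.018 and 0.032 m and x of ochre in the frame of tray between -0.07 and 0.07 m and y of ochre in the frame of tray between -0.13 and 0.13 m and z of ochre in the frame of tray between 0.018 and 0.032 m and value of joint each of drawer, lower_drawer below 0.008 m and value of joint lamp between 0.715 and 0.855 rad); the robot touches nothing.
It fails at once if something else on the bench (stock jar, cup, brush, squeeze bottle, tin) is shifted by more than 30 mm (distance of any of stock_jar_a_mid, stock_jar_b_mid, cup_a_mid, cup_b_mid, dye_brush_grip, squeeze_bottle_mid, tin_mid from where it was at the start of the episode above 0.03 m).
It fails at once if the lower drawer is pulled open (value of joint lower_drawer above 0.02 m).
It fails at once if a sample jar is let go over the tray more than 20 mm above its floor ((contact force between the fingers and jar_indigo below 0.05 N and z of indigo in the frame of tray between 0.045 and 0.3 m and x of indigo in the frame of tray between -0.1 and 0.1 m and y of indigo in the frame of tray between -0.155 and 0.155 m) or (contact force between the fingers and jar_violet below 0.05 N and z of violet in the frame of tray between 0.045 and 0.3 m and x of violet in the frame of tray between -0.1 and 0.1 m and y of violet in the frame of tray between -0.155 and 0.155 m) or (contact force between the fingers and jar_teal below 0.05 N and z of teal in the frame of tray between 0.045 and 0.3 m and x of teal in the frame of tray between -0.1 and 0.1 m and y of teal in the frame of tray between -0.155 and 0.155 m) or (contact force between the fingers and jar_ochre below 0.05 N and z of ochre in the frame of tray between 0.045 and 0.3 m and x of ochre in the frame of tray between -0.1 and 0.1 m and y of ochre in the frame of tray between -0.155 and 0.155 m)).
Of jar_indigo, jar_violet, jar_teal, jar_ochre only 2 to 4 are there at a start; the rules pass over those that are not, and their reading is None.
At some moment in a run one of jar_indigo, jar_violet, jar_teal, jar_ochre may be knocked a few centimetres aside while the robot is not near it.
It also fails if it takes over 210 s, if anything falls off the work surface, if the arm or the gripper's body presses on something with over 40 N, if the wrist force passes 120 N, or if a joint passes its speed limit or range.

ROBOT

A 6-joint arm with a two-finger parallel gripper is mounted at the origin on the work surface. World frame = base frame: x ahead of the robot, y to its left, z up, the work surface at z = 0. Lengths are in m, angles in rad, forces in N, time in s.
With the tool pointing down it reaches from about 0.375 to 0.925 m from the base axis. Payload 5.7 kg.
Tool frame: the origin (TCP) lies between the finger pads; the fingertips stand nose_length ahead of it and the grasp point (between the pads) lies 2 mm behind it (nose_length is the distance from the TCP to the fingertips, in m); y points along the fingers, x is the direction in which the jaws open and shut, and the axes are right-handed (so a half turn about y gives the same grasp; the last joint's range is limited). The gripper opens to 88 mm and grips with 3 to 60 N. Pads are 20 mm wide; open, the fingers measure 115 mm over their backs; the gripper's body (75 mm by 178 mm) begins 61 mm behind the grasp point.
Start: joints at [1.218, 0.359, 1.51, -0, 1.272, -0.115], TCP at [0.141, 0.583, 0.24] pointing down, gripper open.
Joint ranges: [-2.97, 2.97], [-1.01, 2.36], [0.21, 2.38], [-0.96, 4.11], [0.2, 2.71], [-2.98, 2.98]. Speed limits (rad/s): [2.39, 2.39, 3.14, 3.14, 3.14, 3.14].

INTERFACE

Orientations are given as a unit quaternion [w, x, y, z].
In Python, from cell import get_state, capture, camera_params, hand_in, nose_length gives the robot as it stands.
- The arm moves only by the tool apply_moves, never from a script. Its argument "motion" is a list of rows, each a list of 2 entries, a list of its own where there are three numbers: the shift along the tool's x, y, z in mm, then the turn, a rotation vector about the tool's x, y, z in degrees. In form: [[[x, y, z], [wx, wy, wz]], ...]. A call has exactly 10 rows; each row is the pose to reach, as a shift and turn from the pose commanded when the call began, along the tool's axes at that moment; what a row does not reach only later rows make up. A row lasts 1/12 s, in which the tool goes at most 41.7 mm and 7.16 degrees, less where a joint would pass 70% of its speed; a pose out of reach is approached as far as the arm can. A call with a gripper value outside its range is refused whole. "grip" is the gripper's target within -1 to 1 (shut at 1, half-way at 0, fully open at -1), set as the call begins (left out, the last holds). The fingers move at their own pace and stop on an object; the grip force is fixed at half the most. Time passes only in rows, so rows that repeat a pose let the fingers close, or fill a call up. It gives the time, the measured TCP pose, the force and the opening at its end, in the units of the state.
- get_state(): the state, without advancing time (a new reading comes with each control period).
- capture(name): name is "side" or "top"; returns (picture, depth): 384x512x3 uint8, red, green, blue; 384x512 float32, m along the optical axis (not along the pixel's ray), 0 where there is no reading.
- camera_params(name): a dict with "mtx" (3x3 intrinsics, pixels), "dist" ([k1, k2, p1, p2, k3] as OpenCV has them; the pictures are not rectified), "extrinsics" (4x4, takes a point from world to camera coordinates). Camera axes: x right, y down, z forward; pixel columns grow to the right and rows downward; lengths in m; the calibration is good to about 2 mm. A picture is of the moment at which its call begins. camera_params takes no time and is no camera call.
- hand_in(): hands the job in, once; it reports no verdict.
The state is a dict: "time_s": time; "joint_pos": joint angles; "joint_vel": joint speeds; "tau": joint torques, N m; "position": TCP position; "orientation": TCP orientation; "force": force on the tool from outside, world axes, zero at the start; "moment": the same for the moment, N m; "grip_width": opening from 0.0 (shut) to 1.0 (fully open).
Only numpy, scipy, OpenCV 4.12 (cv2) and the standard library are available. Lean on these libraries where they do the work, as an engineer would, in place of code of your own. Each camera call takes 0.05 s, during which the arm holds its last target.

## Working session

There is one attempt and no reset: what is moved stays moved. The work goes in short steps, Python scripts to look and compute and a tool call to move; the robot and the scene stay as the last step left them, time stands still between calls to the robot, and variables do not carry over. Pictures are saved under pics/ and viewed, and the job is handed in when it is done.

Besides the shell and the picture viewer there is one more tool, called after ">>>" as name(argument=value, ...), one argument or row to a line, values as JSON. apply_moves: Moves the arm, as the interface text tells. Its arguments: {"type":"object","properties":{"motion":{"type":"array","items":{"type":"array"}},"grip":{"type":"number"}},"required":["motion"]}

```bash
ls; mkdir -p pics; python3 - <<'E'
from cell import *
import cv2,numpy as np
import cell
print(get_state()); print(nose_length if not callable(nose_length) else nose_length())
for n in ("side","top"):
    im,d=capture(n); cv2.imwrite(f"pics/{n}0.png",im[:,:,::-1]); np.save(f"pics/{n}0.npy",d)
    p=camera_params(n); print(n,p)
E
```

```text
pics
{'time_s': 0.0, 'joint_pos': array([ 1.21793564e+00,  3.59485036e-01,  1.51141736e+00,  2.87342772e-06,
        1.27252333e+00, -1.15087514e-01]), 'joint_vel': array([ 0.00093808,  0.00244398,  0.00069414,  0.000119  , -0.00022516,
       -0.00051556]), 'tau': array([ 2.07365360e-03, -5.15382993e+01, -2.70719379e+01,  6.76030247e-02,
        3.51305923e-02, -2.03412023e-04]), 'position': array([0.14109218, 0.5824934 , 0.23882721]), 'orientation': array([-0.55543526,  0.55611268,  0.43661434, -0.43771941]), 'force': array([ 0.22035897, -0.32655821,  0.5334994 ]), 'moment': array([0.00348872, 0.00885125, 0.00908108]), 'grip_width': 0.9993144946582314}
0.017
side {'mtx': array([[361.31643626,   0.        , 250.21433561],
       [  0.        , 361.31643626, 191.66777739],
       [  0.        ,   0.        ,   1.        ]]), 'dist': array([-0.10653065,  0.        ,  0.        ,  0.        ,  0.        ]), 'extrinsics': array([[ 0.89963605, -0.43663452, -0.0022971 , -0.47360159],
       [-0.27569472, -0.56394249, -0.77843515,  0.23675781],
       [ 0.33859623,  0.70094162, -0.62772083,  1.01710593],
       [ 0.        ,  0.        ,  0.        ,  1.        ]])}
top {'mtx': array([[368.30960767,   0.        , 248.76342041],
       [  0.        , 368.30960767, 195.41876847],
       [  0.        ,   0.        ,   1.        ]]), 'dist': array([-0.04418634,  0.        ,  0.        ,  0.        ,  0.        ]), 'extrinsics': array([[-0.02510323, -0.99960825,  0.01237667, -0.0359773 ],
       [-0.99705349,  0.02413754, -0.07281283,  0.53593876],
       [ 0.07248556, -0.01416803, -0.99726883,  1.24481426],
       [ 0.        ,  0.        ,  0.        ,  1.        ]])}
```

View pics/side0.png

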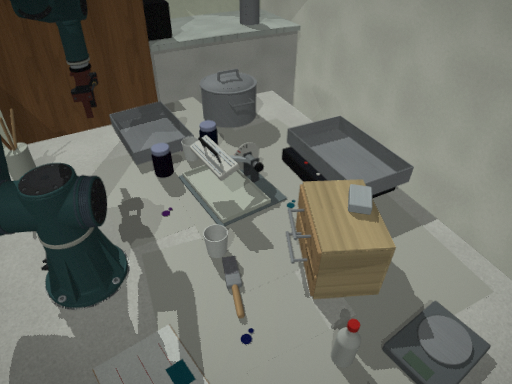

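View pics/top0.png

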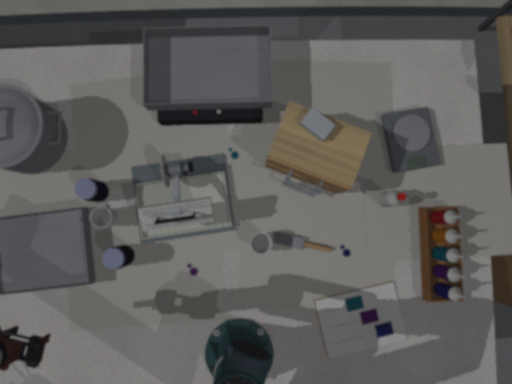

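The side view shows the stand at about (225,180), the unit at (340,240) and two handles at (295,210-235). The top view shows the tray at (185,197), the handle bar at (178,217) and the unit at (318,148). Next I'll measure these points.

```bash
cat > h.py <<'E'
import numpy as np,cv2
from cell import *
from scipy.spatial.transform import Rotation as R
def cloud(n,d,p=None):
    p=p or camera_params(n); h,w=d.shape
    u,v=np.meshgrid(np.arange(w),np.arange(h))
    pts=cv2.undistortPoints(np.stack([u,v],-1).reshape(-1,1,2).astype(np.float64),p["mtx"],p["dist"]).reshape(h,w,2)
    c=np.dstack([pts[...,0]*d,pts[...,1]*d,d]); E=p["extrinsics"]
    W=(c-E[:3,3])@E[:3,:3]; W[d<=0]=np.nan
    return W
def proj(n,P):
    p=camera_params(n);E=p["extrinsics"]
    return cv2.projectPoints(np.atleast_2d(P).astype(float),cv2.Rodrigues(E[:3,:3])[0],E[:3,3],p["mtx"],p["dist"])[0].reshape(-1,2)
def shot(n,tag):
    im,d=capture(n); cv2.imwrite(f"pics/{n}_{tag}.png",im[:,:,::-1]); return im,cloud(n,d)
def crop(im,x0,y0,x1,y1,s,name):
    c=im[y0:y1,x0:x1,::-1]; c=cv2.resize(c,None,fx=s,fy=s,interpolation=cv2.INTER_CUBIC)
    c=np.clip(c.astype(float)*1.5,0,255).astype(np.uint8); cv2.imwrite("pics/"+name,c)
def tool():
    s=get_state(); q=s["orientation"]; return s,R.from_quat([q[1],q[2],q[3],q[0]]).as_matrix(),s["position"]
E
python3 - <<'E'
from h import *
im=cv2.imread("pics/top0.png")[:,:,::-1]; crop(im,120,90,400,280,2.8,"t0z.png")
im2=cv2.imread("pics/side0.png")[:,:,::-1]; crop(im2,140,110,400,300,3,"s0z.png")
np.set_printoptions(precision=3,suppress=True)
s,M,p=tool(); print("tool\n",M,p)
W=cloud("top",np.load("pics/top0.npy")); S=cloud("side",np.load("pics/side0.npy"))
for (u,v) in [(178,217),(137,157),(225,157),(233,228),(140,239),(293,103),(370,132),(349,190),(267,162),(318,148)]: print("top",u,v,W[v,u])
for (u,v) in [(300,185),(350,182),(387,245),(310,247)]: print("side",u,v,S[v,u])
E
```

```text
tool
 [[ 0.236 -0.001 -0.972]
 [ 0.972 -0.002  0.236]
 [-0.002 -1.     0.   ]] [0.141 0.583 0.239]
top 178 217 [0.463 0.16  0.21 ]
top 137 157 [ 0.682  0.341 -0.003]
top 225 157 [0.674 0.031 0.   ]
top 233 228 [0.425 0.008 0.01 ]
top 140 239 [0.395 0.329 0.006]
top 293 103 [ 0.801 -0.188  0.191]
top 370 132 [ 0.706 -0.42   0.191]
top 349 190 [ 0.547 -0.401  0.005]
top 267 162 [ 0.634 -0.109  0.115]
top 318 148 [ 0.661 -0.259  0.19 ]
side 300 185 [ 0.636 -0.106  0.181]
side 350 182 [ 0.769 -0.167  0.189]
side 387 245 [ 0.693 -0.407  0.19 ]
side 310 247 [ 0.557 -0.288  0.134]
```

View pics/t0z.png

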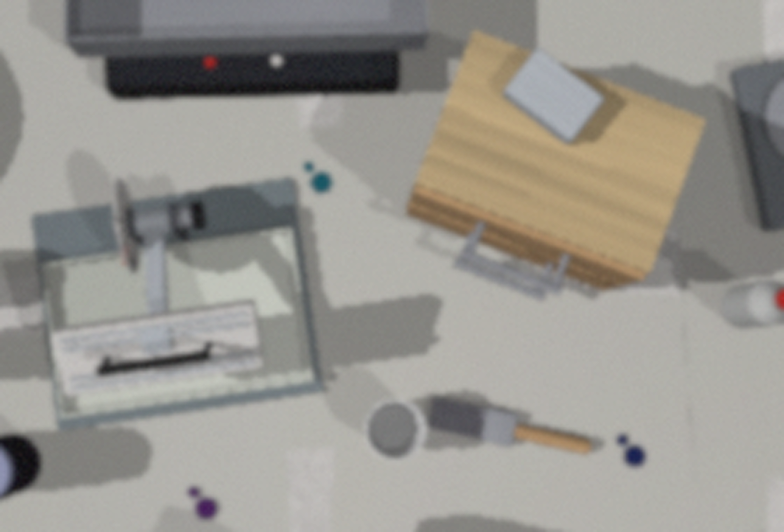

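View pics/s0z.png

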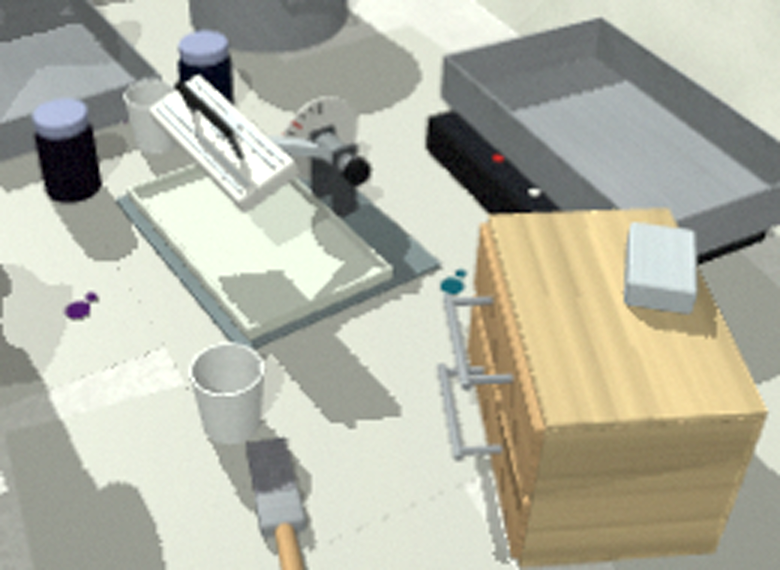

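```bash
python3 - <<'E'
from h import *
np.set_printoptions(precision=4,suppress=True)
W=cloud("top",np.load("pics/top0.npy")); S=cloud("side",np.load("pics/side0.npy"))
im=cv2.imread("pics/top0.png"); im2=cv2.imread("pics/side0.png")
# unit top
for nm,C in (("top",W),("side",S)):
    m=(abs(C[...,2]-.19)<.006)&(C[...,0]>.5)&(C[...,0]<.9)&(C[...,1]<-.05)&(C[...,1]>-.5)
    n,l,st,ce=cv2.connectedComponentsWithStats(m.astype(np.uint8)); k=1+np.argmax(st[1:,4]); P=C[l==k]
    r=cv2.minAreaRect((P[:,:2]*1000).astype(np.float32)); print(nm,"unit top",len(P),P[:,2].mean(),r, cv2.boxPoints(r))
# tin
    m=(C[...,2]>.20)&(C[...,2]<.235)&(C[...,0]>.6)&(C[...,1]<-.1)&(C[...,1]>-.45); P=C[m]; print("tin",np.median(P,0),len(P))
# tray base & rim
    m=(C[...,2]>.005)&(C[...,2]<.035)&(C[...,0]>.36)&(C[...,0]<.72)&(C[...,1]<.36)&(C[...,1]>-.02)
    n,l,st,ce=cv2.connectedComponentsWithStats(m.astype(np.uint8)); k=1+np.argmax(st[1:,4]); P=C[l==k]
    r=cv2.minAreaRect((P[:,:2]*1000).astype(np.float32)); print("tray",len(P),r,"\n", cv2.boxPoints(r))
# handle black bar
    I=im if nm=="top" else im2
    m=(I.max(-1)<50)&(C[...,2]>.15)&(C[...,2]<.3)&(C[...,0]>.36)&(C[...,0]<.6)&(C[...,1]<.3)&(C[...,1]>.03); P=C[m]
    if len(P)>5:
        c=np.median(P,0); dd=P-P.mean(0); print("bar",len(P),P.mean(0),np.linalg.svd(dd,full_matrices=False)[2][0], P.min(0),P.max(0))
# drawer handles: z ~0.1-.17 in front of unit
    m=(C[...,2]>.02)&(C[...,2]<.175)&(C[...,0]>.45)&(C[...,0]<.66)&(C[...,1]<-.1)&(C[...,1]>-.42)
    vs,us=np.nonzero(m); print("front pts",m.sum())
    np.save(f"pics/front_{nm}.npy",C[m])
E
```

```text
top unit top 4669 0.19034005928613076 ((671.52490234375, -264.45965576171875), (272.1640625, 190.33128356933594), 67.63619232177734) [[ 531.7396 -354.0973]
 [ 707.7555 -426.5157]
 [ 811.3102 -174.8221]
 [ 635.2943 -102.4036]]
tin [ 0.7276 -0.2534  0.2179] 646
tray 4659 ((531.991943359375, 177.77613830566406), (286.4125671386719, 341.5457458496094), 7.413627624511719) 
 [[367.9477 328.6433]
 [412.0179 -10.0473]
 [696.0361  26.909 ]
 [651.966  365.5995]]
bar 87 [0.4572 0.1695 0.2115] [-0.1002  0.9948 -0.0174] [0.4499 0.1166 0.1905] [0.4681 0.2243 0.2158]
front pts 948
side unit top 4296 0.1902655369146606 ((673.5543823242188, -261.83648681640625), (275.16143798828125, 185.33786010742188), 68.34510040283203) [[ 536.6563 -355.511 ]
 [ 708.9136 -423.9035]
 [ 810.4525 -168.162 ]
 [ 638.1951  -99.7695]]
tin [ 0.7227 -0.2598  0.2181] 626
tray 3608 ((529.5708618164062, 178.45419311523438), (299.36297607421875, 332.9693908691406), 5.5593156814575195) 
 [[364.465  329.6552]
 [396.7218  -1.748 ]
 [694.6768  27.2531]
 [662.4199 358.6564]]
bar 73 [0.457  0.167  0.2059] [ 0.1117 -0.9933  0.0308] [0.4458 0.1133 0.1755] [0.474  0.2301 0.2139]
front pts 3349
```

```bash
cat > model.py <<'E'
from h import *
def frame(xy,yaw,z=0):
    T=np.eye(4);T[:3,:3]=R.from_euler("z",yaw,degrees=True).as_matrix();T[:3,3]=[*xy,z];return T
def pts(T,L): L=np.atleast_2d(L); return L@T[:3,:3].T+T[:3,3]
TRAY=frame((.507,.174),5.8,.012)
UNIT=frame((.682,-.267),-22,0)
def rect(x0,x1,y0,y1,z): return np.array([[x0,y0,z],[x1,y0,z],[x1,y1,z],[x0,y1,z]])
def draw(n,img,T,L,col,s,off,closed=True):
    q=(proj(n,pts(T,L))-off)*s; cv2.polylines(img,[np.round(q*16).astype(int)],closed,col,1,cv2.LINE_AA,4)
def canvas(im,box,s):
    x0,y0,x1,y1=box; c=cv2.resize(im[y0:y1,x0:x1,::-1],None,fx=s,fy=s,interpolation=cv2.INTER_CUBIC)
    return np.clip(c*1.4,0,255).astype(np.uint8)
E
python3 - <<'E'
from model import *
np.set_printoptions(precision=4,suppress=True)
for n,box in (("top",(120,90,400,280)),("side",(140,110,400,300))):
    im=cv2.imread(f"pics/{n}0.png")[:,:,::-1]; s=2.8; c=canvas(im,box,s); off=np.array(box[:2])
    draw(n,c,TRAY,rect(-.11,.16,-.165,.165,-.004),(0,0,255),s,off)
    draw(n,c,TRAY,rect(-.095,.095,-.155,.155,.012),(0,255,0),s,off)
    draw(n,c,UNIT,rect(-.1,.08,-.135,.135,.19),(0,0,255),s,off)
    draw(n,c,UNIT,rect(-.1,.08,-.135,.135,.0),(255,0,0),s,off)
    cv2.imwrite(f"pics/{n}_ov.png",c)
    P=np.load(f"pics/front_{n}.npy"); Q=(P-UNIT[:3,3])@UNIT[:3,:3]
    m=(Q[:,0]<-.115)&(Q[:,0]>-.19)&(abs(Q[:,1])<.08)&(Q[:,2]>.03)
    Q=Q[m]
    for z0 in np.arange(.04,.18,.01):
        k=abs(Q[:,2]-z0-.005)<.005
        if k.sum(): print(n,round(z0,2),k.sum(),np.median(Q[k],0),Q[k].min(0),Q[k].max(0))
E
```

```text
top 0.06 105 [-0.1448 -0.0014  0.0665] [-0.1505 -0.0567  0.0614] [-0.116   0.0573  0.0699]
top 0.07 19 [-0.1455  0.0012  0.0707] [-0.1502 -0.0523  0.0701] [-0.1393  0.0565  0.0726]
top 0.15 116 [-0.1442  0.0022  0.1576] [-0.1509 -0.0574  0.1525] [-0.1161  0.0554  0.16  ]
top 0.16 49 [-0.1447 -0.0072  0.1613] [-0.1496 -0.052   0.1601] [-0.1161  0.0586  0.1644]
side 0.05 1 [-0.147  -0.0535  0.0588] [-0.147  -0.0535  0.0588] [-0.147  -0.0535  0.0588]
side 0.06 142 [-0.1438 -0.014   0.0668] [-0.1506 -0.056   0.0604] [-0.1162  0.063   0.0698]
side 0.07 8 [-0.1442  0.0135  0.0705] [-0.1478 -0.0512  0.07  ] [-0.1174  0.0494  0.0718]
side 0.15 136 [-0.142  -0.0058  0.1582] [-0.1498 -0.0559  0.1522] [-0.1151  0.0589  0.16  ]
side 0.16 41 [-0.1451 -0.0023  0.1608] [-0.1486 -0.053   0.16  ] [-0.128   0.0554  0.1632]
```

View pics/top_ov.png

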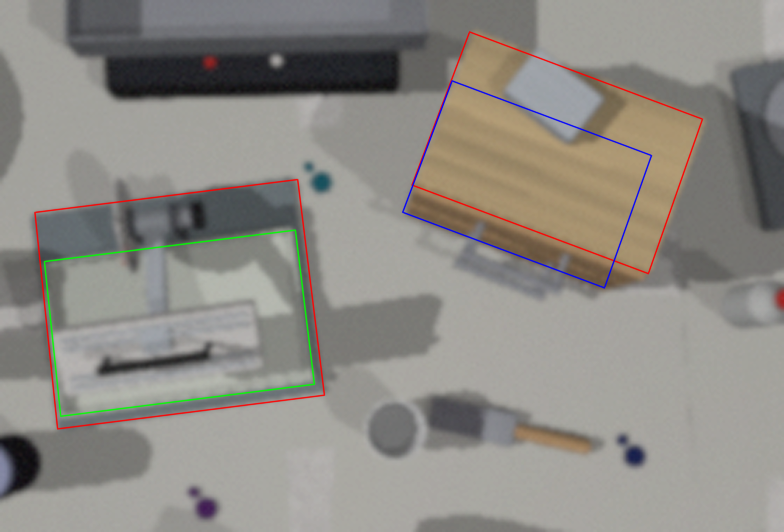

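View pics/side_ov.png

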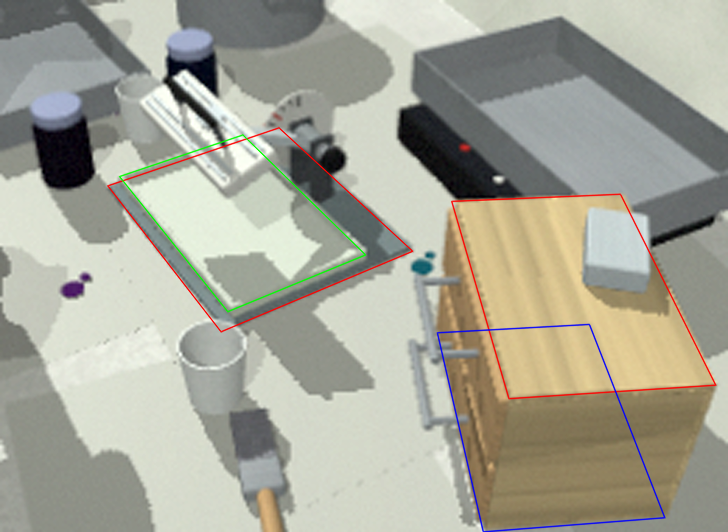

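```bash
sed -i 's/TRAY=frame((.507,.174)/TRAY=frame((.509,.174)/' model.py; cat > go.py <<'E'
from model import *
np.set_printoptions(precision=3,suppress=True)
def delta(x,y,z,yaw):
    s,M,p=tool(); d=M.T@(np.array([x,y,z])-p)*1000
    cy=np.degrees(np.arctan2(M[1,0],M[0,0])); t=(cy-yaw+180)%360-180
    print("t",round(s["time_s"],2),"p",p,"yaw",round(cy,2),"tilt",M[2].round(3),"F",s["force"].round(1),"w",round(s["grip_width"]*88,1))
    print("shift",d.round(1),"turn_y",round(t,1)," |d|",np.linalg.norm(d).round(1))
if __name__=="__main__":
    import sys; delta(*map(float,sys.argv[1:5]))
E
python3 go.py .457 .168 .30 5.8
```

```text
t 0.1 p [0.141 0.583 0.239] yaw 76.37 tilt [-0.002 -1.     0.   ] F [ 0.1  0.4 -0.5] w 87.9
shift [-328.6  -60.6 -404.6] turn_y 70.6  |d| 524.7
```

>>> apply_moves(
  motion=[
    [[-5,-20,-6],[0,2,0]],
    [[-20,-45,-25],[0,6,0]],
    [[-44,-60,-54],[0,11,0]],
    [[-68,-61,-84],[0,16,0]],
    [[-92,-61,-113],[0,21,0]],
    [[-116,-61,-143],[0,26,0]],
    [[-140,-61,-172],[0,31,0]],
    [[-164,-61,-202],[0,36,0]],
    [[-188,-61,-231],[0,41,0]],
    [[-205,-61,-252],[0,45,0]],
  ],
  grip=0.1,
)

```text
time_s: 0.93
position: [0.3389, 0.3219, 0.3004]
orientation: [-0.681, 0.682, 0.189, -0.19]
force: [0.6, -0.0, -0.4]
grip_width: 0.45
```

```bash
python3 go.py .457 .168 .27 5.8
```

```text
t 0.93 p [0.339 0.322 0.3  ] yaw 31.07 tilt [-0.001 -1.    -0.001] F [ 0.6 -0.  -0.4] w 39.6
shift [  21.7   30.6 -192.7] turn_y 25.3  |d| 196.4
```

>>> apply_moves(
  motion=[
    [[2,2,-20],[0,3,0]],
    [[5,5,-45],[0,6,0]],
    [[8,10,-72],[0,9,0]],
    [[11,14,-100],[0,13,0]],
    [[14,20,-126],[0,17,0]],
    [[17,24,-150],[0,20,0]],
    [[19,27,-170],[0,23,0]],
    [[21,30,-184],[0,25,0]],
    [[21.7,30,-191],[0,25.3,0]],
    [[21.7,30,-192.7],[0,25.3,0]],
  ],
)

```text
time_s: 1.77
position: [0.4572, 0.1704, 0.2703]
orientation: [-0.706, 0.706, 0.037, -0.037]
force: [-0.0, -0.0, -0.4]
grip_width: 0.451
```

```bash
python3 - <<'E'
from go import *
delta(.457,.168,.211,5.8)
im,S=shot("side","b"); crop(im,120,60,320,230,4,"sb.png")
m=(im.max(-1)<50)&(S[...,2]>.15)&(S[...,2]<.24)&(S[...,0]>.40)&(S[...,0]<.5)&(S[...,1]<.25)&(S[...,1]>.09)
print(S[m].mean(0),S[m].min(0),S[m].max(0),m.sum())
E
```

```text
t 1.77 p [0.457 0.17  0.27 ] yaw 6.03 tilt [-0.001 -1.    -0.   ] F [-0.  -0.  -0.4] w 39.7
shift [-0.4 59.3 -2.4] turn_y 0.2  |d| 59.4
[0.457 0.169 0.206] [0.447 0.114 0.175] [0.474 0.231 0.215] 78
```

View pics/sb.png

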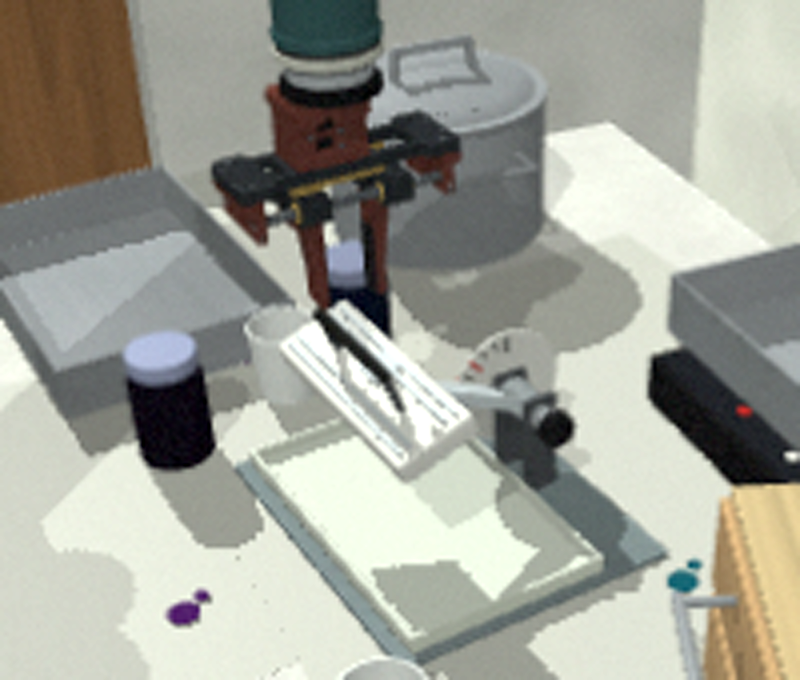

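The gripper sits above the bar, seen at about (360,360) in the crop. I'll descend and close on it.

>>> apply_moves(
  motion=[
    [[0,6,0],[0,0.2,0]],
    [[0,16,0],[0,0.2,0]],
    [[0,27,-1],[0,0.2,0]],
    [[0,38,-1],[0,0.2,0]],
    [[0,47,-1],[0,0.2,0]],
    [[0,54,-1],[0,0.2,0]],
    [[0,58,-1],[0,0.2,0]],
    [[0,58,-1],[0,0.2,0]],
    [[0,58,-1],[0,0.2,0]],
    [[0,58,-1],[0,0.2,0]],
  ],
)

```text
time_s: 2.65
position: [0.4573, 0.1704, 0.2131]
orientation: [0.706, -0.706, -0.037, 0.036]
force: [0.1, 0.4, 0.3]
grip_width: 0.45
```

>>> apply_moves(
  motion=[
    [[0,0,0],[0,0,0]],
    [[0,0,0],[0,0,0]],
    [[0,0,0],[0,0,0]],
    [[0,0,0],[0,0,0]],
    [[0,0,0],[0,0,0]],
    [[0,0,0],[0,0,0]],
    [[0,0,0],[0,0,0]],
    [[0,0,0],[0,0,0]],
    [[0,0,0],[0,0,0]],
    [[0,0,0],[0,0,0]],
  ],
  grip=1,
)

```text
time_s: 3.48
position: [0.4572, 0.1703, 0.2128]
orientation: [-0.706, 0.706, 0.036, -0.036]
force: [0.4, -0.8, 0.9]
grip_width: 0.128
```

```bash
python3 - <<'E'
from go import *
delta(.457,.168,.211,5.8)
s,M,p=tool()
# bar = TCP; hinge estimate from A
h=pts(TRAY,[.115,0,.078])[0]; print("hinge",h)
q=(p-h)@TRAY[:3,:3]; print("bar rel hinge",q, "r",np.hypot(q[0],q[2]),"A",np.arctan2(q[2],-q[0])-np.arctan2(.035,.2))
E
```

```text
t 3.48 p [0.457 0.17  0.213] yaw 5.88 tilt [ 0. -1. -0.] F [ 0.4 -0.8  0.9] w 11.3
shift [-0.4  1.8 -2.3] turn_y 0.1  |d| 2.9
hinge [0.623 0.186 0.09 ]
bar rel hinge [-0.167  0.002  0.123] r 0.20723241876048112 A 0.46095503247481273
```

```bash
python3 - <<'E'
import numpy as np
def XZ(A): return np.array([-.2*np.cos(A)+.035*np.sin(A), .2*np.sin(A)+.035*np.cos(A)])*1000
for A0,As in ((.445,np.linspace(.49,.97,10)),(.97,np.append(np.linspace(1.03,1.53,9),1.53))):
    for A in As:
        d=XZ(A)-XZ(A0); print(round(A,3),d[0].round(0),-d[1].round(0))
E
```

```text
0.49 5.0 -7.0
0.543 12.0 -16.0
0.597 20.0 -24.0
0.65 27.0 -31.0
0.703 36.0 -38.0
0.757 44.0 -45.0
0.81 53.0 -51.0
0.863 62.0 -57.0
0.917 72.0 -62.0
0.97 81.0 -67.0
1.03 11.0 -5.0
1.092 23.0 -9.0
1.155 35.0 -12.0
1.218 48.0 -15.0
1.28 60.0 -17.0
1.342 73.0 -18.0
1.405 86.0 -18.0
1.468 98.0 -18.0
1.53 111.0 -16.0
1.53 111.0 -16.0
```

>>> apply_moves(
  motion=[
    [[5,-7,0],[0,0,0]],
    [[12,-16,0],[0,0,0]],
    [[20,-24,0],[0,0,0]],
    [[27,-31,0],[0,0,0]],
    [[36,-38,0],[0,0,0]],
    [[44,-45,0],[0,0,0]],
    [[53,-51,0],[0,0,0]],
    [[62,-57,0],[0,0,0]],
    [[72,-62,0],[0,0,0]],
    [[81,-67,0],[0,0,0]],
  ],
)

```text
time_s: 4.32
position: [0.5328, 0.179, 0.2803]
orientation: [0.706, -0.706, -0.033, 0.04]
force: [-13.5, 3.1, 8.7]
grip_width: 0.13
```

```bash
python3 go.py .457 .168 .211 5.8
```

```text
t 4.32 p [0.533 0.179 0.28 ] yaw 5.9 tilt [-0.01  -1.     0.001] F [-13.5   3.1   8.7] w 11.5
shift [-75.8  70.1  -3.2] turn_y 0.1  |d| 103.3
```

>>> apply_moves(
  motion=[
    [[11,-5,0],[0,0,0]],
    [[23,-9,0],[0,0,0]],
    [[35,-12,0],[0,0,0]],
    [[48,-15,0],[0,0,0]],
    [[60,-17,0],[0,0,0]],
    [[73,-18,0],[0,0,0]],
    [[86,-18,0],[0,0,0]],
    [[98,-18,0],[0,0,0]],
    [[110,-16,0],[0,0,0]],
    [[116,-15,0],[0,0,0]],
  ],
)

```text
time_s: 5.15
position: [0.6537, 0.1926, 0.297]
orientation: [0.707, -0.705, -0.037, 0.036]
force: [-4.9, 4.9, 10.7]
grip_width: 0.131
```

```bash
python3 - <<'E'
from go import *
delta(.457,.168,.211,5.8)
s,M,p=tool()
h=pts(TRAY,[.115,0,.078])[0]
q=(p-[0,0,.004]-h)@TRAY[:3,:3]; print("bar rel hinge",q, "r",np.hypot(q[0],q[2]),"A",np.arctan2(q[2],-q[0])-np.arctan2(.035,.2))
im,S=shot("side","c"); crop(im,120,60,320,230,4,"sc.png")
E
```

```text
t 5.15 p [0.654 0.193 0.297] yaw 5.93 tilt [ 0.001 -1.     0.003] F [-4.9  4.9 10.7] w 11.5
shift [-198.3   85.7   -4.4] turn_y 0.1  |d| 216.1
bar rel hinge [0.031 0.004 0.203] r 0.20531676011168218 A 1.5482027168505037
```

View pics/sc.png

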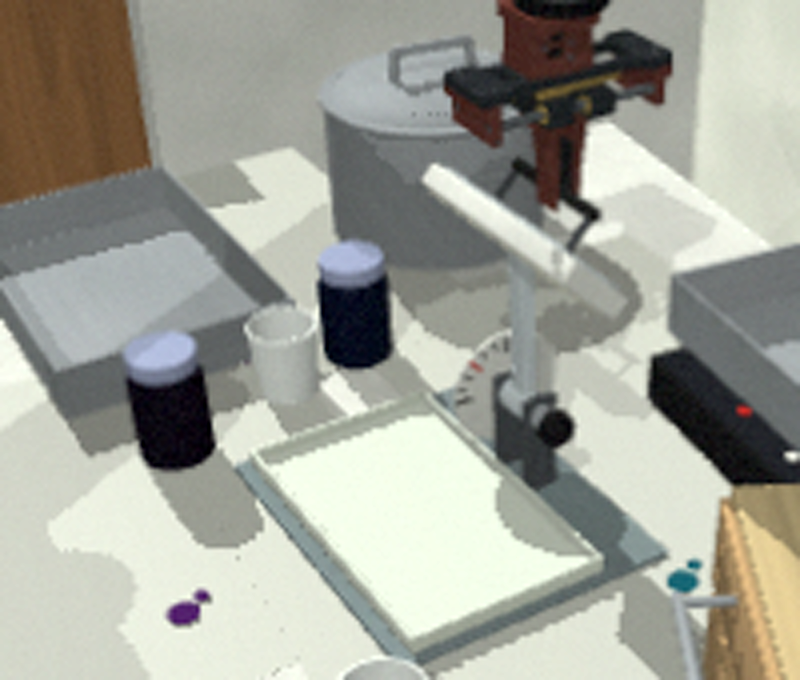

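The arm stands upright (post at (525,320) in the crop), at about 1.55 rad. I'll open a little and rise.

>>> apply_moves(
  motion=[
    [[0,0,0],[0,0,0]],
    [[0,0,0],[0,0,0]],
    [[0,0,0],[0,0,0]],
    [[0,0,0],[0,0,0]],
    [[0,0,0],[0,0,0]],
    [[0,-5,0],[0,0,0]],
    [[0,-14,0],[0,0,0]],
    [[0,-26,0],[0,0,0]],
    [[0,-38,0],[0,0,0]],
    [[0,-48,0],[0,0,0]],
  ],
  grip=0.32,
)

```text
time_s: 6.03
position: [0.6534, 0.1905, 0.3451]
orientation: [0.706, -0.706, -0.037, 0.035]
force: [0.1, 0.1, 0.0]
grip_width: 0.337
```

```bash
python3 - <<'E'
from go import *
hb=pts(UNIT,[-.1445,0,.157])[0]; print(hb)
delta(hb[0],hb[1],.30,-22)
im,S=shot("side","d"); crop(im,120,60,320,230,4,"sd.png")
E
```

```text
[ 0.548 -0.213  0.157]
t 6.03 p [0.653 0.191 0.345] yaw 5.87 tilt [ 0.002 -1.     0.   ] F [0.1 0.1 0. ] w 29.7
shift [-146.2   44.8 -390.5] turn_y 27.9  |d| 419.4
```

View pics/sd.png

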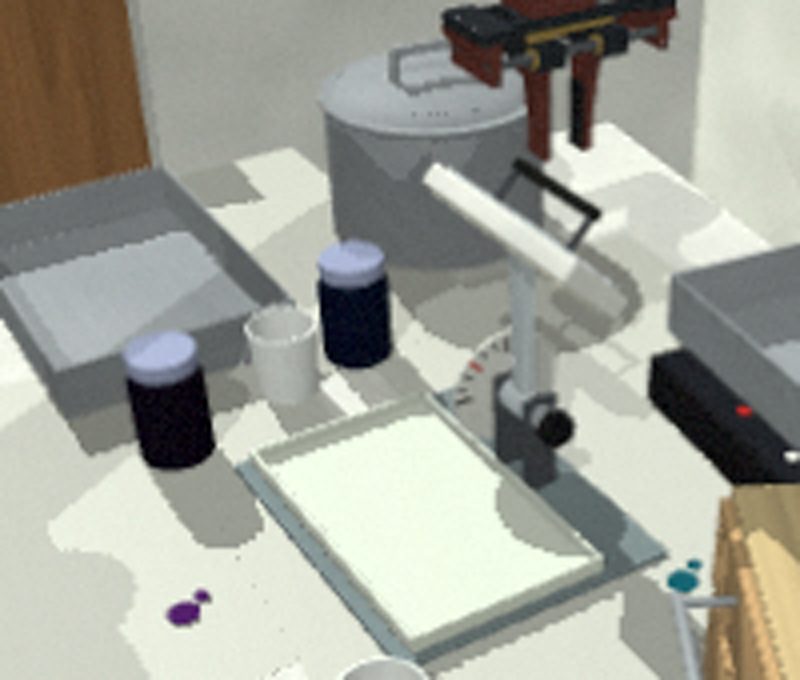

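>>> apply_moves(
  motion=[
    [[-4,0,-12],[0,1,0]],
    [[-12,0,-36],[0,3,0]],
    [[-24,0,-66],[0,6,0]],
    [[-37,0,-98],[0,8,0]],
    [[-49,0,-130],[0,11,0]],
    [[-61,0,-163],[0,14,0]],
    [[-73,0,-195],[0,16,0]],
    [[-85,0,-227],[0,19,0]],
    [[-96,5,-257],[0,21,0]],
    [[-107,15,-285],[0,23,0]],
  ],
)

```text
time_s: 6.92
position: [0.5749, -0.1066, 0.3284]
orientation: [-0.699, 0.699, -0.106, 0.107]
force: [1.4, -0.5, -0.7]
grip_width: 0.338
```

```bash
python3 go.py .548 -.213 .22 -22
```

```text
t 6.92 p [ 0.575 -0.107  0.328] yaw -17.31 tilt [ 0.002 -1.    -0.001] F [ 1.4 -0.5 -0.7] w 29.8
shift [   5.8  108.5 -109.5] turn_y 4.7  |d| 154.3
```

>>> apply_moves(
  motion=[
    [[1,2,-16],[0,1,0]],
    [[2,8,-36],[0,2,0]],
    [[3,20,-56],[0,3,0]],
    [[4,35,-74],[0,4,0]],
    [[5,52,-90],[0,4.5,0]],
    [[6,70,-100],[0,4.7,0]],
    [[6,87,-107],[0,4.7,0]],
    [[6,99,-109],[0,4.7,0]],
    [[6,106,-109.5],[0,4.7,0]],
    [[6,108.5,-109.5],[0,4.7,0]],
  ],
)

```text
time_s: 7.75
position: [0.5476, -0.2105, 0.2177]
orientation: [0.694, -0.694, 0.135, -0.133]
force: [-0.0, -0.0, 0.5]
grip_width: 0.34
```

```bash
python3 - <<'E'
from go import *
delta(.548,-.213,.161,-22)
for n in("side","top"):
    im,S=shot(n,"e"); 
    if n=="side": crop(im,230,130,400,300,4,"se.png")
E
```

```text
t 7.75 p [ 0.548 -0.211  0.218] yaw -21.9 tilt [-0.003 -1.     0.   ] F [-0.  -0.   0.5] w 29.9
shift [ 1.4 56.7 -2.2] turn_y 0.1  |d| 56.7
```

View pics/se.png

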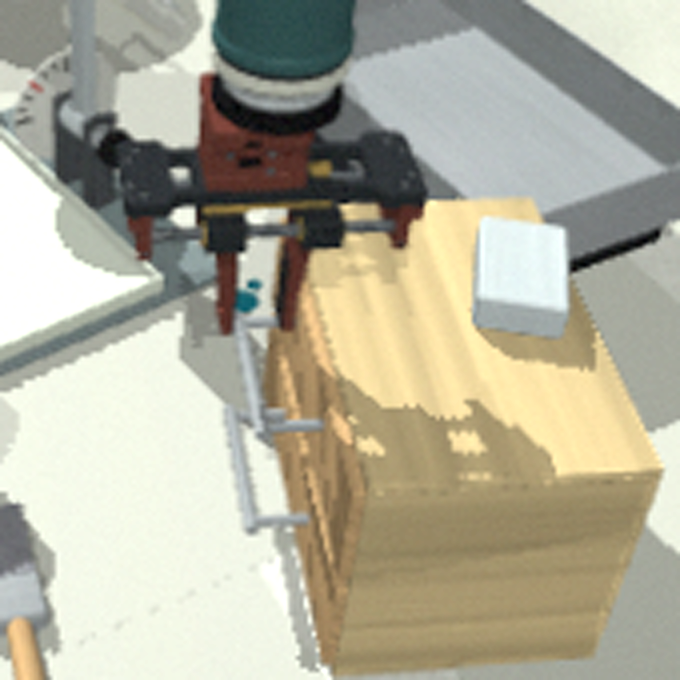

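Both fingers straddle the top handle, seen at (245,350) in the crop. I'll descend and close.

>>> apply_moves(
  motion=[
    [[0,6,0],[0,0,0]],
    [[1,16,-1],[0,0,0]],
    [[1,27,-1],[0,0,0]],
    [[1,37,-1],[0,0,0]],
    [[1,46,-1],[0,0,0]],
    [[1,53,-1],[0,0,0]],
    [[1,57,-1],[0,0,0]],
    [[1,57,-1],[0,0,0]],
    [[1,57,-1],[0,0,0]],
    [[1,57,-1],[0,0,0]],
  ],
)

```text
time_s: 8.68
position: [0.55, -0.2119, 0.1626]
orientation: [-0.694, 0.694, -0.134, 0.134]
force: [-0.7, 0.0, 0.4]
grip_width: 0.34
```

>>> apply_moves(
  motion=[
    [[0,0,0],[0,0,0]],
    [[0,0,0],[0,0,0]],
    [[0,0,0],[0,0,0]],
    [[0,0,0],[0,0,0]],
    [[0,0,0],[0,0,0]],
    [[0,0,0],[0,0,0]],
    [[0,0,0],[0,0,0]],
    [[0,0,0],[0,0,0]],
    [[0,0,0],[0,0,0]],
    [[0,0,0],[0,0,0]],
  ],
  grip=1,
)

```text
time_s: 9.52
position: [0.5475, -0.2108, 0.1622]
orientation: [0.695, -0.694, 0.135, -0.132]
force: [-5.7, 1.5, 4.7]
grip_width: 0.103
```

```bash
python3 go.py .548 -.213 .161 -22
```

```text
t 9.52 p [ 0.548 -0.211  0.162] yaw -21.82 tilt [-0.004 -1.    -0.   ] F [-5.7  1.5  4.7] w 9.1
shift [ 1.2  1.2 -1.8] turn_y 0.2  |d| 2.5
```

>>> apply_moves(
  motion=[
    [[-4,0,0],[0,0,0]],
    [[-14,0,0],[0,0,0]],
    [[-28,0,0],[0,0,0]],
    [[-44,0,0],[0,0,0]],
    [[-61,0,0],[0,0,0]],
    [[-78,0,0],[0,0,0]],
    [[-95,0,0],[0,0,0]],
    [[-110,0,0],[0,0,0]],
    [[-122,0,0],[0,0,0]],
    [[-130,0,0],[0,0,0]],
  ],
)

```text
time_s: 10.35
position: [0.4278, -0.1613, 0.1622]
orientation: [0.695, -0.693, 0.134, -0.134]
force: [4.3, 6.2, -2.9]
grip_width: 0.103
```

>>> apply_moves(
  motion=[
    [[-3,0,0],[0,0,0]],
    [[-6,0,0],[0,0,0]],
    [[-9,0,0],[0,0,0]],
    [[-12,0,0],[0,0,0]],
    [[-14,0,0],[0,0,0]],
    [[-15,0,0],[0,0,0]],
    [[-16,0,0],[0,0,0]],
    [[-17,0,0],[0,0,0]],
    [[-17,0,0],[0,0,0]],
    [[-17,0,0],[0,0,0]],
  ],
)

```text
time_s: 11.18
position: [0.4131, -0.1552, 0.1622]
orientation: [0.695, -0.693, 0.134, -0.135]
force: [3.9, 7.1, -0.4]
grip_width: 0.106
```

```bash
python3 - <<'E'
from go import *
delta(.548,-.213,.161,-22)
im,S=shot("side","f"); crop(im,200,130,400,300,4,"sf.png")
E
```

```text
t 11.18 p [ 0.413 -0.155  0.162] yaw -21.89 tilt [ 0.    -1.     0.003] F [ 3.9  7.1 -0.4] w 9.3
shift [146.7   1.3  -3.4] turn_y 0.1  |d| 146.8
```

View pics/sf.png

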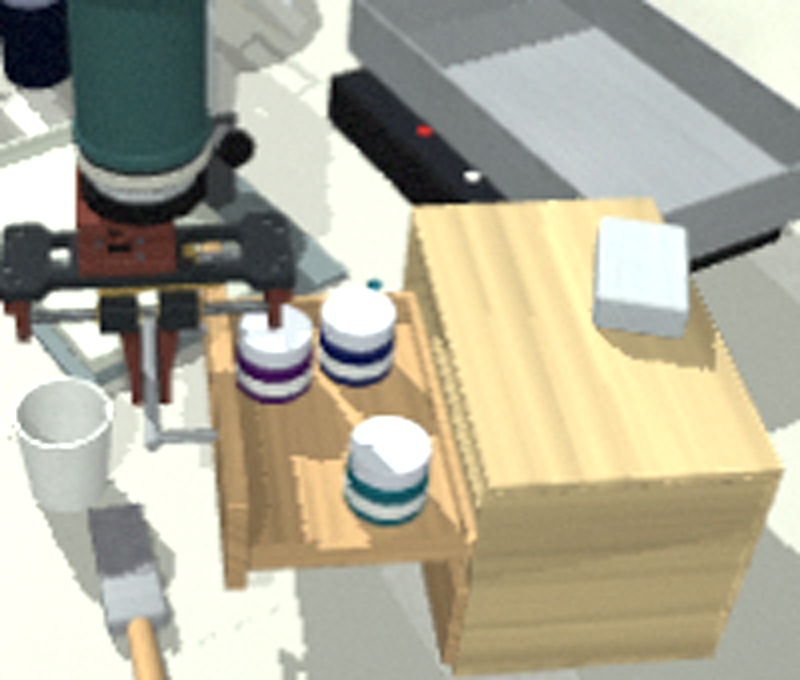

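Three jars show in the crop: violet (275,355), indigo (357,335) and teal (388,470). I'll pull on until the stop is felt.

>>> apply_moves(
  motion=[
    [[-1,0,0],[0,0,0]],
    [[-2,0,0],[0,0,0]],
    [[-3,0,0],[0,0,0]],
    [[-4,0,0],[0,0,0]],
    [[-5,0,0],[0,0,0]],
    [[-5,0,0],[0,0,0]],
    [[-5,0,0],[0,0,0]],
    [[-5,0,0],[0,0,0]],
    [[-5,0,0],[0,0,0]],
    [[-5,0,0],[0,0,0]],
  ],
)

```text
time_s: 12.07
position: [0.4089, -0.1535, 0.1623]
orientation: [0.695, -0.693, 0.134, -0.135]
force: [4.7, 7.0, -1.7]
grip_width: 0.106
```

```bash
python3 go.py .548 -.213 .161 -22
```

```text
t 12.07 p [ 0.409 -0.153  0.162] yaw -21.89 tilt [ 0.001 -1.     0.003] F [ 4.7  7.  -1.7] w 9.3
shift [151.3   1.4  -3.4] turn_y 0.1  |d| 151.3
```

>>> apply_moves(
  motion=[
    [[-1,0,0],[0,0,0]],
    [[-2,0,0],[0,0,0]],
    [[-3,0,0],[0,0,0]],
    [[-4,0,0],[0,0,0]],
    [[-5,0,0],[0,0,0]],
    [[-5,0,0],[0,0,0]],
    [[-5,0,0],[0,0,0]],
    [[-5,0,0],[0,0,0]],
    [[-5,0,0],[0,0,0]],
    [[-5,0,0],[0,0,0]],
  ],
)

```text
time_s: 12.9
position: [0.4087, -0.1534, 0.1624]
orientation: [0.695, -0.694, 0.131, -0.138]
force: [18.8, 4.2, -17.7]
grip_width: 0.108
```

```bash
python3 go.py .548 -.213 .161 -22
```

```text
t 12.9 p [ 0.409 -0.153  0.162] yaw -21.94 tilt [ 0.01  -1.     0.003] F [ 18.8   4.2 -17.7] w 9.5
shift [151.4   2.9  -3.2] turn_y 0.1  |d| 151.5
```

The stop is reached: the force jumped to about 19 N with no further motion. I'll relax, release and rise.

>>> apply_moves(
  motion=[
    [[2,0,0],[0,0,0]],
    [[4,0,0],[0,0,0]],
    [[5,0,0],[0,0,0]],
    [[5,0,0],[0,0,0]],
    [[5,0,0],[0,0,0]],
    [[5,0,0],[0,0,0]],
    [[5,0,0],[0,0,0]],
    [[5,0,0],[0,0,0]],
    [[5,0,0],[0,0,0]],
    [[5,0,0],[0,0,0]],
  ],
)

```text
time_s: 13.73
position: [0.4089, -0.1534, 0.1622]
orientation: [0.695, -0.693, 0.134, -0.135]
force: [6.0, 6.8, -1.9]
grip_width: 0.104
```

>>> apply_moves(
  motion=[
    [[0,0,0],[0,0,0]],
    [[0,0,0],[0,0,0]],
    [[0,0,0],[0,0,0]],
    [[0,-4,0],[0,0,0]],
    [[0,-15,0],[0,0,0]],
    [[0,-32,0],[0,0,0]],
    [[0,-52,0],[0,0,0]],
    [[0,-74,0],[0,0,0]],
    [[0,-95,0],[0,0,0]],
    [[0,-110,0],[0,0,0]],
  ],
  grip=0.32,
)

```text
time_s: 14.57
position: [0.4088, -0.1556, 0.2744]
orientation: [-0.694, 0.695, -0.133, 0.135]
force: [-0.1, -0.7, 0.1]
grip_width: 0.341
```

```bash
cat > jars.py <<'E'
from go import *
# handle when fully out
def look(tag, show=True):
    out={}
    C={}
    for n,box in (("top",(200,90,400,280)),("side",(200,130,400,300))):
        im,W=shot(n,tag); C[n]=(im,W)
        if show: crop(im,*box,4 if n=="side" else 3,f"{n}_{tag}z.png")
        m=(im.min(-1)>110)&(im.max(-1).astype(int)-im.min(-1)<50)&(W[...,2]>.145)&(W[...,2]<.178)
        Q=(W-UNIT[:3,3])@UNIT[:3,:3]
        m&=(Q[...,0]<-.10)&(Q[...,0]>-.25)&(abs(Q[...,1])<.12)
        k,l,st,ce=cv2.connectedComponentsWithStats(m.astype(np.uint8))
        for i in range(1,k):
            if st[i,4]<25: continue
            P=W[l==i]; u,v=ce[i]
            (cx,cy),r=cv2.minEnclosingCircle((P[:,:2]*1000).astype(np.float32))
            print(n,"px",ce[i].round(0),"N",st[i,4],"med",np.median(P,0),"circ",np.array([cx,cy,r]).round(1))
    return C
if __name__=="__main__":
    import sys; look(sys.argv[1])
E
python3 go.py .548 -.213 .161 -22; python3 jars.py g
```

```text
t 14.57 p [ 0.409 -0.156  0.274] yaw -21.83 tilt [ 0.002 -1.    -0.001] F [-0.1 -0.7  0.1] w 30.0
shift [150.3 113.7  -1.4] turn_y 0.2  |d| 188.4
top px [284. 181.] N 202 med [ 0.567 -0.156  0.158] circ [ 567.9 -155.7   24.9]
top px [323. 195.] N 205 med [ 0.52  -0.275  0.159] circ [ 520.4 -274.4   25. ]
top px [281. 200.] N 200 med [ 0.508 -0.146  0.158] circ [ 507.1 -145.5   24.9]
side px [288. 209.] N 216 med [ 0.564 -0.158  0.158] circ [ 569.  -154.7   26.3]
side px [267. 213.] N 227 med [ 0.505 -0.149  0.158] circ [ 509.4 -144.    26.7]
side px [295. 242.] N 275 med [ 0.518 -0.275  0.158] circ [ 521.9 -272.3   26.4]
```

View pics/side_gz.png

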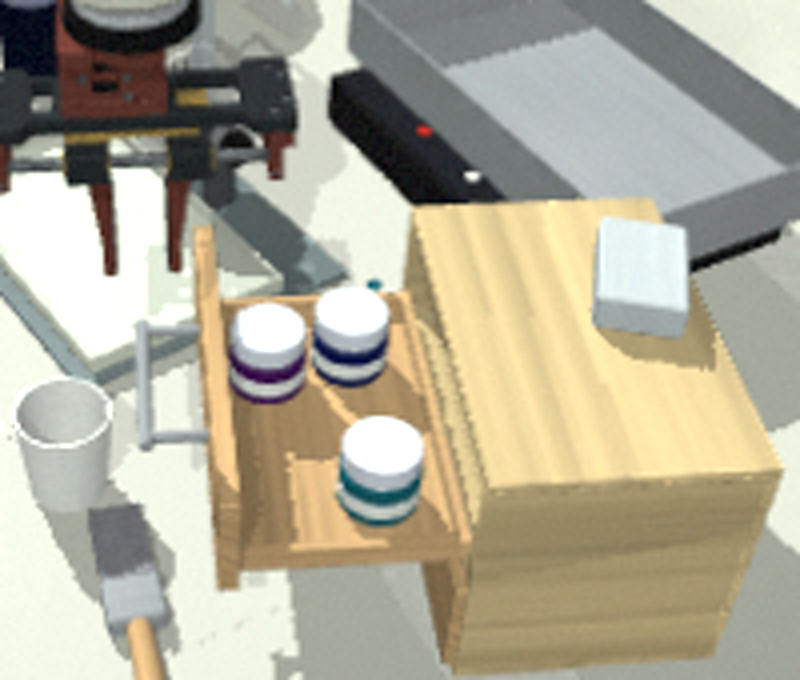

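View pics/top_gz.png

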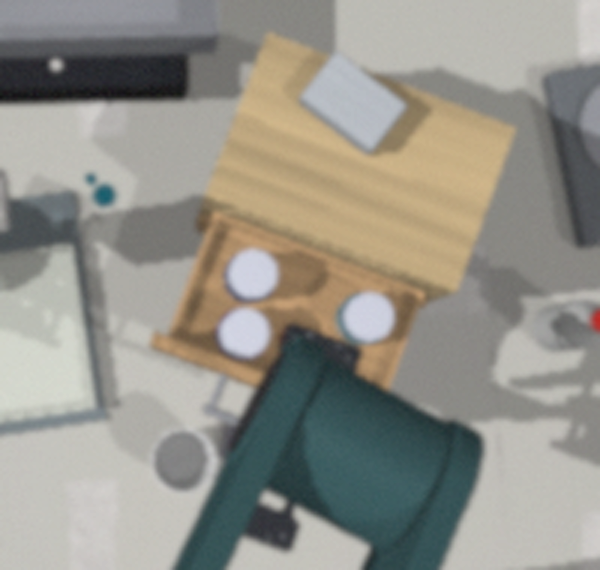

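```bash
python3 - <<'E'
from go import *
J={"indigo":(.568,-.1555),"teal":(.521,-.2735),"violet":(.508,-.145)}
hb=np.array([.4087,-.1534]); print("handle unit",(np.array([*hb,0])-UNIT[:3,3])@UNIT[:3,:3])
for k,v in J.items(): print(k,((np.array([*v,0])-UNIT[:3,3])@UNIT[:3,:3])-[-.294,0,0], "q1",np.degrees(np.arctan2(v[1],v[0])))
print({y:pts(TRAY,[-.015,y,0]) for y in (-.095,0,.095)})
E
```

```text
handle unit [-0.296  0.003  0.   ]
indigo [0.147 0.061 0.   ] q1 -15.310584106363924
teal [ 0.147 -0.066  0.   ] q1 -27.697317494439933
violet [0.087 0.048 0.   ] q1 -15.930498402685227
{-0.095: array([[0.504, 0.078, 0.012]]), 0: array([[0.494, 0.172, 0.012]]), 0.095: array([[0.484, 0.267, 0.012]])}
```

```bash
python3 go.py .521 -.2735 .195 -67
```

```text
t 14.67 p [ 0.41  -0.156  0.275] yaw -21.83 tilt [ 0.006 -1.    -0.001] F [-0.9  0.6 -0.5] w 30.0
shift [146.2  80.7 -67.5] turn_y 45.2  |d| 180.1
```

>>> apply_moves(
  motion=[
    [[8,0,-4],[0,3,0]],
    [[25,0,-11],[0,8,0]],
    [[46,0,-21],[0,14,0]],
    [[69,0,-32],[0,20,0]],
    [[92,0,-43],[0,27,0]],
    [[113,8,-52],[0,34,0]],
    [[130,24,-60],[0,40,0]],
    [[141,46,-65],[0,44,0]],
    [[146,66,-67.5],[0,45.2,0]],
    [[146,80,-67.5],[0,45.2,0]],
  ],
  grip=-0.5,
)

```text
time_s: 15.5
position: [0.5186, -0.2727, 0.1888]
orientation: [-0.589, 0.589, -0.392, 0.39]
force: [-0.5, 0.0, -0.2]
grip_width: 0.749
```

```bash
python3 - <<'E'
from jars import *
C=look("h")
delta(.521,-.2735,.1425,-67)
E
```

```text
top px [284. 181.] N 203 med [ 0.567 -0.156  0.158] circ [ 568.  -155.6   25.3]
top px [281. 200.] N 205 med [ 0.508 -0.146  0.158] circ [ 507.1 -145.3   25.2]
side px [266. 214.] N 204 med [ 0.502 -0.151  0.158] circ [ 507.2 -144.3   25.7]
side px [291. 210.] N 25 med [ 0.57  -0.169  0.159] circ [ 571.9 -167.6   12.1]
side px [295. 242.] N 272 med [ 0.516 -0.275  0.158] circ [ 520.8 -276.8   28.9]
t 15.6 p [ 0.517 -0.271  0.188] yaw -67.04 tilt [-0.006 -1.    -0.004] F [-0.7  0.9 -0.6] w 65.9
shift [ 4.3 45.6  3.2] turn_y -0.0  |d| 46.0
```

View pics/side_hz.png

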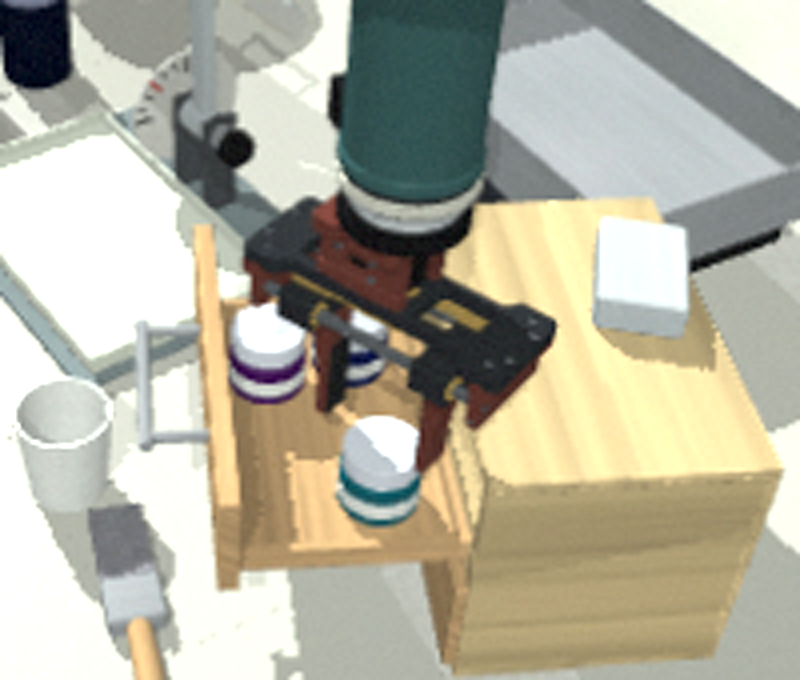

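Teal stands under the open fingers at (380,465) in the crop. I'll descend and grasp it.

>>> apply_moves(
  motion=[
    [[3,2,2],[0,0,0]],
    [[3,9,2],[0,0,0]],
    [[3,18,2],[0,0,0]],
    [[3,27,2],[0,0,0]],
    [[3,35,2],[0,0,0]],
    [[3,41,2],[0,0,0]],
    [[3,45,2],[0,0,0]],
    [[3,45,2],[0,0,0]],
    [[3,45,2],[0,0,0]],
    [[3,45,2],[0,0,0]],
  ],
)

```text
time_s: 16.43
position: [0.5223, -0.2743, 0.1475]
orientation: [-0.59, 0.59, -0.39, 0.391]
force: [0.2, 0.1, 0.8]
grip_width: 0.748
```

```bash
python3 - <<'E'
from go import *
delta(.521,-.2735,.1425,-67)
E
```

```text
t 16.43 p [ 0.522 -0.274  0.147] yaw -67.02 tilt [ 0.001 -1.     0.   ] F [0.2 0.1 0.8] w 65.8
shift [-1.2  5.  -0.8] turn_y -0.0  |d| 5.2
```

>>> apply_moves(
  motion=[
    [[0,0,0],[0,0,0]],
    [[0,0,0],[0,0,0]],
    [[0,0,0],[0,0,0]],
    [[0,0,0],[0,0,0]],
    [[0,0,0],[0,0,0]],
    [[0,0,0],[0,0,0]],
    [[0,0,0],[0,0,0]],
    [[0,0,0],[0,0,0]],
    [[0,0,0],[0,0,0]],
    [[0,0,0],[0,0,0]],
  ],
  grip=1,
)

```text
time_s: 17.27
position: [0.5222, -0.2741, 0.1475]
orientation: [0.59, -0.59, 0.39, -0.391]
force: [0.0, 0.4, 4.9]
grip_width: 0.596
```

```bash
python3 - <<'E'
from go import *
delta(.484,.267,.235,-84.2)
im,S=shot("side","i"); crop(im,200,130,400,300,4,"si.png")
E
```

```text
t 17.27 p [ 0.522 -0.274  0.148] yaw -67.03 tilt [ 0. -1.  0.] F [0.  0.4 4.9] w 52.5
shift [-513.1  -87.6  176.1] turn_y 17.2  |d| 549.5
```

View pics/si.png

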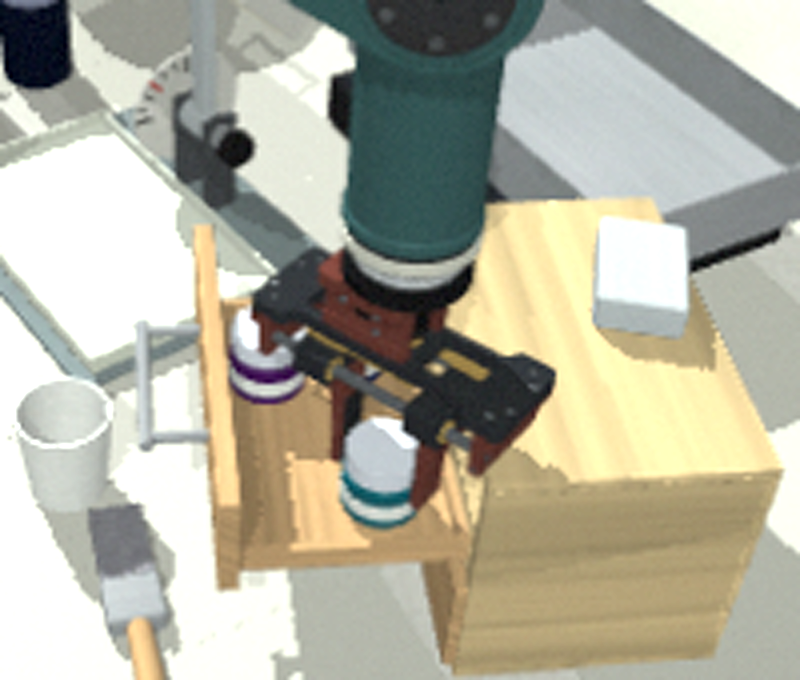

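>>> apply_moves(
  motion=[
    [[0,-2,0],[0,0,0]],
    [[0,-6,0],[0,0,0]],
    [[0,-14,0],[0,0,0]],
    [[0,-25,0],[0,0,0]],
    [[0,-38,0],[0,0,0]],
    [[0,-53,0],[0,0,0]],
    [[0,-69,0],[0,0,0]],
    [[0,-82,0],[0,0,0]],
    [[0,-91,0],[0,0,0]],
    [[0,-95,0],[0,0,0]],
  ],
)

```text
time_s: 18.15
position: [0.5228, -0.2747, 0.2445]
orientation: [-0.589, 0.59, -0.389, 0.392]
force: [-0.6, 0.3, -1.2]
grip_width: 0.601
```

```bash
python3 go.py .484 .267 .235 -84.2
```

```text
t 18.15 p [ 0.523 -0.275  0.244] yaw -67.03 tilt [ 0.003 -1.     0.002] F [-0.6  0.3 -1.2] w 52.9
shift [-513.9    8.3  175.7] turn_y 17.2  |d| 543.2
```

>>> apply_moves(
  motion=[
    [[-6,0,2],[0,0,0]],
    [[-20,0,7],[0,1,0]],
    [[-42,0,14],[0,2,0]],
    [[-70,0,24],[0,3,0]],
    [[-102,0,35],[0,4,0]],
    [[-135,0,46],[0,5,0]],
    [[-168,0,57],[0,6,0]],
    [[-201,0,69],[0,7,0]],
    [[-234,0,80],[0,8,0]],
    [[-267,0,91],[0,9,0]],
  ],
)

```text
time_s: 18.98
position: [0.5002, 0.0092, 0.2414]
orientation: [-0.557, 0.557, -0.436, 0.435]
force: [0.9, -0.5, -1.5]
grip_width: 0.599
```

```bash
python3 go.py .484 .267 .235 -84.2
```

```text
t 18.98 p [0.5   0.009 0.241] yaw -76.09 tilt [-0.001 -1.    -0.002] F [ 0.9 -0.5 -1.5] w 52.7
shift [-254.1    6.5   46.2] turn_y 8.1  |d| 258.4
```

>>> apply_moves(
  motion=[
    [[-33,0,6],[0,1,0]],
    [[-66,0,12],[0,2,0]],
    [[-99,0,18],[0,3,0]],
    [[-131,0,24],[0,4,0]],
    [[-162,0,30],[0,5,0]],
    [[-191,0,35],[0,6,0]],
    [[-217,0,40],[0,7,0]],
    [[-238,0,44],[0,8,0]],
    [[-250,0,46],[0,8,0]],
    [[-254,0,46],[0,8.1,0]],
  ],
)

```text
time_s: 19.82
position: [0.484, 0.2664, 0.2414]
orientation: [-0.525, 0.526, -0.473, 0.473]
force: [-0.2, 0.3, -1.0]
grip_width: 0.598
```

```bash
python3 - <<'E'
from go import *
delta(.484,.267,.060,-84.2)
im,S=shot("side","j"); crop(im,120,60,320,230,4,"sj.png")
E
```

```text
t 19.82 p [0.484 0.266 0.241] yaw -83.98 tilt [ 0.    -1.    -0.001] F [-0.2  0.3 -1. ] w 52.6
shift [ -0.6 181.4   0.3] turn_y 0.2  |d| 181.4
```

View pics/sj.png

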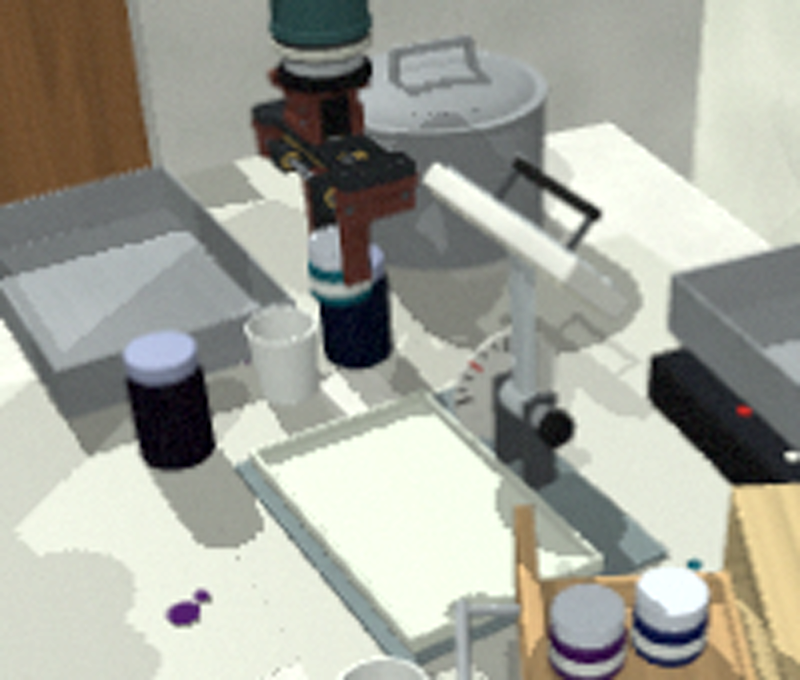

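>>> apply_moves(
  motion=[
    [[0,6,0],[0,0,0]],
    [[0,20,0],[0,0,0]],
    [[0,42,0],[0,0,0]],
    [[0,68,0],[0,0,0]],
    [[0,96,0],[0,0,0]],
    [[0,122,0],[0,0,0]],
    [[0,146,0],[0,0,0]],
    [[0,164,0],[0,0,0]],
    [[0,174,0],[0,0,0]],
    [[0,177,0],[0,0,0]],
  ],
)

```text
time_s: 20.7
position: [0.4837, 0.263, 0.0632]
orientation: [-0.523, 0.526, -0.475, 0.474]
force: [-0.3, 0.0, -1.4]
grip_width: 0.6
```

>>> apply_moves(
  motion=[
    [[0,2,0],[0,0,0]],
    [[0,4,0],[0,0,0]],
    [[0,6,0],[0,0,0]],
    [[0,8,0],[0,0,0]],
    [[0,10,0],[0,0,0]],
    [[0,11,0],[0,0,0]],
    [[0,11,0],[0,0,0]],
    [[0,11,0],[0,0,0]],
    [[0,11,0],[0,0,0]],
    [[0,11,0],[0,0,0]],
  ],
)

```text
time_s: 21.53
position: [0.4849, 0.2648, 0.0542]
orientation: [0.525, -0.525, 0.474, -0.474]
force: [0.8, 0.4, 0.2]
grip_width: 0.601
```

```bash
python3 - <<'E'
from go import *
delta(.484,.267,.0495,-84.2)
im,S=shot("side","k"); crop(im,120,60,320,230,4,"sk.png")
E
```

```text
t 21.53 p [0.485 0.265 0.054] yaw -84.12 tilt [ 0. -1.  0.] F [0.8 0.4 0.2] w 52.9
shift [-2.2  4.7 -0.7] turn_y 0.1  |d| 5.3
```

View pics/sk.png

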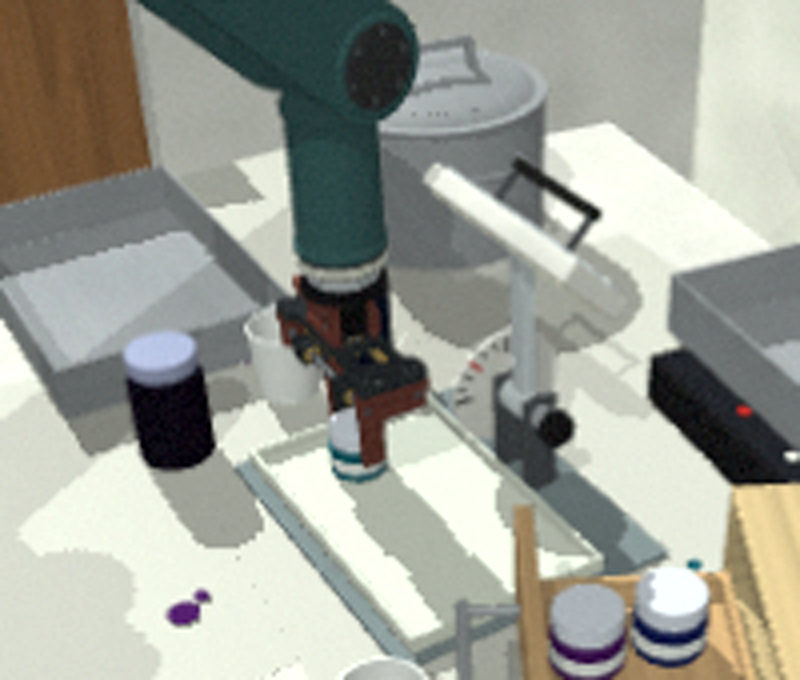

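>>> apply_moves(
  motion=[
    [[0,0.5,0],[0,0,0]],
    [[0,1,0],[0,0,0]],
    [[0,1.5,0],[0,0,0]],
    [[0,2,0],[0,0,0]],
    [[0,2.5,0],[0,0,0]],
    [[0,3,0],[0,0,0]],
    [[0,3,0],[0,0,0]],
    [[0,3,0],[0,0,0]],
    [[0,3,0],[0,0,0]],
    [[0,3,0],[0,0,0]],
  ],
)

```text
time_s: 22.42
position: [0.4848, 0.2647, 0.0516]
orientation: [-0.525, 0.525, -0.474, 0.474]
force: [-2.9, -0.3, 5.7]
grip_width: 0.598
```

>>> apply_moves(
  motion=[
    [[0,0,0],[0,0,0]],
    [[0,0,0],[0,0,0]],
    [[0,0,0],[0,0,0]],
    [[0,0,0],[0,0,0]],
    [[0,0,0],[0,0,0]],
    [[0,-4,0],[0,0,0]],
    [[0,-14,0],[0,0,0]],
    [[0,-30,0],[0,0,0]],
    [[0,-50,0],[0,0,0]],
    [[0,-72,0],[0,0,0]],
  ],
  grip=-0.6,
)

```text
time_s: 23.25
position: [0.4844, 0.2646, 0.1241]
orientation: [-0.525, 0.525, -0.474, 0.474]
force: [0.2, 0.4, -0.2]
grip_width: 0.802
```

```bash
python3 go.py .508 -.1455 .245 -100
```

```text
t 23.25 p [0.484 0.265 0.124] yaw -84.12 tilt [ 0.    -1.    -0.001] F [ 0.2  0.4 -0.2] w 70.6
shift [ 410.4 -120.7  -18.6] turn_y 15.9  |d| 428.2
```

>>> apply_moves(
  motion=[
    [[2,-20,0],[0,0,0]],
    [[8,-50,0],[0,0,0]],
    [[24,-80,-1],[0,1,0]],
    [[50,-104,-2],[0,2,0]],
    [[82,-118,-4],[0,3,0]],
    [[116,-120,-5],[0,4,0]],
    [[150,-120,-7],[0,5,0]],
    [[184,-120,-8],[0,6,0]],
    [[218,-120,-10],[0,8,0]],
    [[252,-120,-11],[0,9,0]],
  ],
)

```text
time_s: 24.08
position: [0.4993, 0.0114, 0.2443]
orientation: [-0.486, 0.486, -0.513, 0.514]
force: [0.9, 0.5, 0.0]
grip_width: 0.8
```

```bash
python3 - <<'E'
from jars import *
delta(.508,-.1455,.245,-100)
C=look("l"); im,W=C["side"]; crop(im,120,60,320,230,4,"sl.png")
E
```

```text
t 24.08 p [0.499 0.011 0.244] yaw -93.21 tilt [ 0.    -1.     0.001] F [0.9 0.5 0. ] w 70.4
shift [156.2  -0.7  17.4] turn_y 6.8  |d| 157.2
top px [284. 180.] N 186 med [ 0.569 -0.156  0.158] circ [ 567.6 -155.5   24.8]
side px [288. 208.] N 189 med [ 0.566 -0.159  0.159] circ [ 569.5 -153.9   26.8]
side px [267. 213.] N 189 med [ 0.505 -0.146  0.158] circ [ 508.1 -144.    26.1]
```

View pics/sl.png

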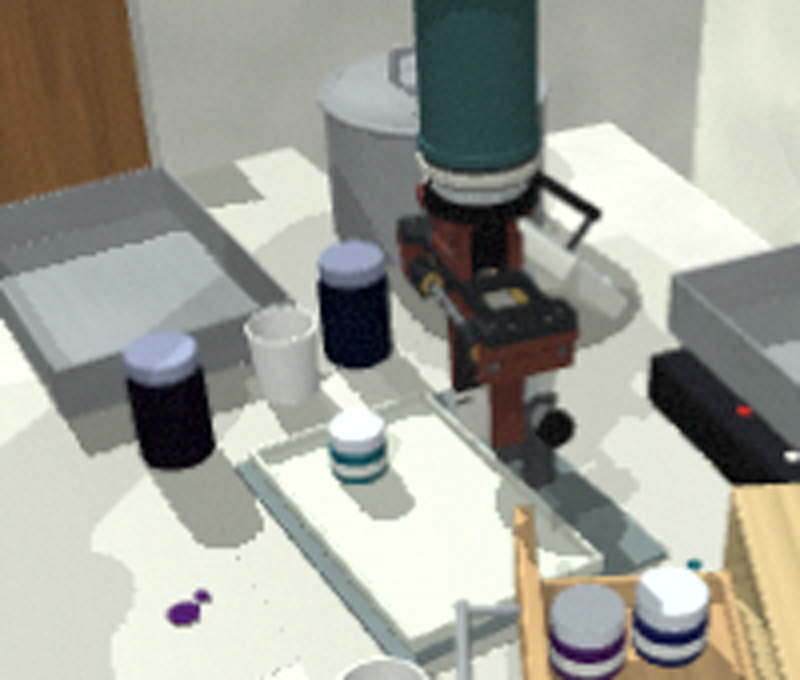

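>>> apply_moves(
  motion=[
    [[34,0,3],[0,2,0]],
    [[66,0,7],[0,4,0]],
    [[96,0,11],[0,5,0]],
    [[121,0,14],[0,6,0]],
    [[140,2,16],[0,6.8,0]],
    [[151,10,17],[0,6.8,0]],
    [[155,22,17.5],[0,6.8,0]],
    [[155.5,36,17.5],[0,6.8,0]],
    [[155.5,46,17.5],[0,6.8,0]],
    [[155.5,48,17.5],[0,6.8,0]],
  ],
)

```text
time_s: 25.02
position: [0.5073, -0.1418, 0.1933]
orientation: [0.455, -0.456, 0.542, -0.54]
force: [-0.9, 0.3, 0.5]
grip_width: 0.803
```

```bash
python3 - <<'E'
from jars import *
delta(.508,-.145,.1435,-100)
C=look("m")
E
```

```text
t 25.02 p [ 0.507 -0.142  0.193] yaw -99.88 tilt [-0.001 -1.    -0.004] F [-0.9  0.3  0.5] w 70.7
shift [ 3.1 49.8  1.4] turn_y 0.1  |d| 49.9
side px [287. 209.] N 219 med [ 0.564 -0.158  0.158] circ [ 567.9 -154.7   25.9]
side px [264. 214.] N 139 med [ 0.497 -0.149  0.158] circ [ 504.2 -144.2   26.2]
```

View pics/side_mz.png

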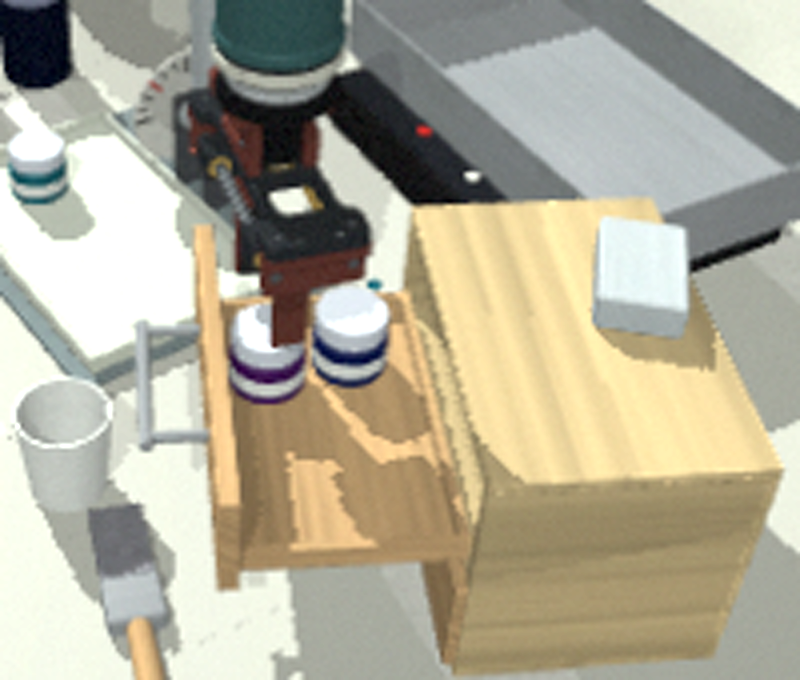

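>>> apply_moves(
  motion=[
    [[2,2,1],[0,0,0]],
    [[3,9,1],[0,0,0]],
    [[3,19,1],[0,0,0]],
    [[3,30,1],[0,0,0]],
    [[3,39,1],[0,0,0]],
    [[3,45,1],[0,0,0]],
    [[3,49,1],[0,0,0]],
    [[3,50,1],[0,0,0]],
    [[3,50,1],[0,0,0]],
    [[3,50,1],[0,0,0]],
  ],
)

```text
time_s: 25.95
position: [0.5094, -0.1465, 0.1454]
orientation: [-0.455, 0.455, -0.541, 0.542]
force: [0.3, 0.0, -0.1]
grip_width: 0.801
```

>>> apply_moves(
  motion=[
    [[0,0,0],[0,0,0]],
    [[0,0,0],[0,0,0]],
    [[0,0,0],[0,0,0]],
    [[0,0,0],[0,0,0]],
    [[0,0,0],[0,0,0]],
    [[0,0,0],[0,0,0]],
    [[0,0,0],[0,0,0]],
    [[0,0,0],[0,0,0]],
    [[0,0,0],[0,0,0]],
    [[0,0,0],[0,0,0]],
  ],
  grip=1,
)

```text
time_s: 26.78
position: [0.5095, -0.1464, 0.1455]
orientation: [-0.455, 0.455, -0.541, 0.542]
force: [-0.5, 1.6, 5.5]
grip_width: 0.604
```

>>> apply_moves(
  motion=[
    [[0,-2,0],[0,0,0]],
    [[0,-6,0],[0,0,0]],
    [[0,-14,0],[0,0,0]],
    [[0,-25,0],[0,0,0]],
    [[0,-38,0],[0,0,0]],
    [[0,-53,0],[0,0,0]],
    [[0,-69,0],[0,0,0]],
    [[0,-82,0],[0,0,0]],
    [[0,-91,0],[0,0,0]],
    [[0,-96,0],[0,0,0]],
  ],
)

```text
time_s: 27.62
position: [0.5097, -0.1466, 0.2427]
orientation: [-0.455, 0.455, -0.541, 0.542]
force: [0.5, 0.7, -1.3]
grip_width: 0.602
```

```bash
python3 - <<'E'
from jars import *
delta(.494,.172,.24,-84.2)
C=look("n")
E
```

```text
t 27.62 p [ 0.51  -0.147  0.243] yaw -99.92 tilt [ 0.001 -1.     0.002] F [ 0.5  0.7 -1.3] w 53.0
shift [-311.1    2.4  -70.3] turn_y -15.7  |d| 319.0
side px [288. 209.] N 215 med [ 0.565 -0.158  0.158] circ [ 568.2 -154.7   25.9]
```

View pics/side_nz.png

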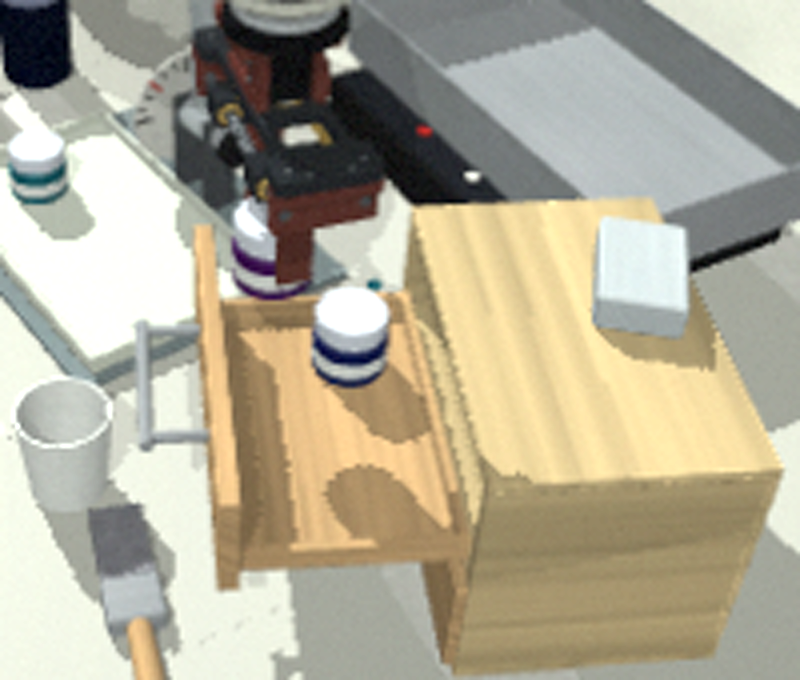

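Violet is lifted, at (272,250) in the crop, and indigo is undisturbed. I'll carry violet to the tray's middle.

>>> apply_moves(
  motion=[
    [[-6,0,-1],[0,0,0]],
    [[-20,0,-5],[0,-1,0]],
    [[-44,0,-10],[0,-2,0]],
    [[-76,0,-17],[0,-4,0]],
    [[-110,0,-25],[0,-6,0]],
    [[-144,0,-33],[0,-8,0]],
    [[-178,0,-40],[0,-10,0]],
    [[-212,0,-48],[0,-12,0]],
    [[-244,0,-55],[0,-13.5,0]],
    [[-272,0,-61],[0,-15,0]],
  ],
)

```text
time_s: 28.55
position: [0.494, 0.1351, 0.2403]
orientation: [-0.522, 0.523, -0.477, 0.476]
force: [0.8, -0.5, -1.7]
grip_width: 0.601
```

```bash
python3 go.py .494 .172 .064 -84.2
```

```text
t 28.55 p [0.494 0.135 0.24 ] yaw -84.74 tilt [-0.001 -1.    -0.002] F [ 0.8 -0.5 -1.7] w 52.9
shift [-36.6 176.3   3.7] turn_y -0.5  |d| 180.1
```

>>> apply_moves(
  motion=[
    [[-20,2,1],[0,-0.5,0]],
    [[-32,10,3],[0,-0.5,0]],
    [[-37,28,3.7],[0,-0.5,0]],
    [[-37,54,3.7],[0,-0.5,0]],
    [[-37,84,3.7],[0,-0.5,0]],
    [[-37,114,3.7],[0,-0.5,0]],
    [[-37,142,3.7],[0,-0.5,0]],
    [[-37,163,3.7],[0,-0.5,0]],
    [[-37,176,3.7],[0,-0.5,0]],
    [[-37,180,3.7],[0,-0.5,0]],
  ],
)

```text
time_s: 29.38
position: [0.4935, 0.1688, 0.0579]
orientation: [-0.522, 0.526, -0.476, 0.474]
force: [-0.9, 0.1, -1.4]
grip_width: 0.599
```

>>> apply_moves(
  motion=[
    [[0,1,0],[0,0,0]],
    [[0,2,0],[0,0,0]],
    [[0,3,0],[0,0,0]],
    [[0,4,0],[0,0,0]],
    [[0,5,0],[0,0,0]],
    [[0,6,0],[0,0,0]],
    [[0,7,0],[0,0,0]],
    [[0,8,0],[0,0,0]],
    [[0,8,0],[0,0,0]],
    [[0,8,0],[0,0,0]],
  ],
)

```text
time_s: 30.22
position: [0.4963, 0.1692, 0.0531]
orientation: [-0.524, 0.524, -0.475, 0.475]
force: [0.7, -0.8, -1.2]
grip_width: 0.602
```

```bash
python3 go.py .494 .172 .0505 -84.2
```

```text
t 30.22 p [0.496 0.169 0.053] yaw -84.42 tilt [ 0. -1. -0.] F [ 0.7 -0.8 -1.2] w 53.0
shift [-3.   2.6 -2. ] turn_y -0.2  |d| 4.5
```

>>> apply_moves(
  motion=[
    [[0,0.5,0],[0,0,0]],
    [[0,1,0],[0,0,0]],
    [[0,1.5,0],[0,0,0]],
    [[0,2,0],[0,0,0]],
    [[0,2.5,0],[0,0,0]],
    [[0,3,0],[0,0,0]],
    [[0,3.5,0],[0,0,0]],
    [[0,3.5,0],[0,0,0]],
    [[0,3.5,0],[0,0,0]],
    [[0,3.5,0],[0,0,0]],
  ],
)

```text
time_s: 31.05
position: [0.4964, 0.1693, 0.0496]
orientation: [-0.524, 0.524, -0.475, 0.475]
force: [0.1, 1.0, -0.8]
grip_width: 0.6
```

>>> apply_moves(
  motion=[
    [[0,0.5,0],[0,0,0]],
    [[0,1,0],[0,0,0]],
    [[0,1.5,0],[0,0,0]],
    [[0,2,0],[0,0,0]],
    [[0,2,0],[0,0,0]],
    [[0,2,0],[0,0,0]],
    [[0,2,0],[0,0,0]],
    [[0,2,0],[0,0,0]],
    [[0,2,0],[0,0,0]],
    [[0,2,0],[0,0,0]],
  ],
)

```text
time_s: 31.88
position: [0.4964, 0.1692, 0.0495]
orientation: [0.524, -0.524, 0.475, -0.475]
force: [-5.4, -1.8, 21.4]
grip_width: 0.602
```

>>> apply_moves(
  motion=[
    [[0,-1,0],[0,0,0]],
    [[0,-1.8,0],[0,0,0]],
    [[0,-1.8,0],[0,0,0]],
    [[0,-1.8,0],[0,0,0]],
    [[0,-1.8,0],[0,0,0]],
    [[0,-1.8,0],[0,0,0]],
    [[0,-1.8,0],[0,0,0]],
    [[0,-1.8,0],[0,0,0]],
    [[0,-1.8,0],[0,0,0]],
    [[0,-1.8,0],[0,0,0]],
  ],
)

```text
time_s: 32.72
position: [0.4966, 0.1693, 0.0496]
orientation: [0.524, -0.524, 0.475, -0.475]
force: [-1.4, -1.4, 6.0]
grip_width: 0.599
```

>>> apply_moves(
  motion=[
    [[0,0,0],[0,0,0]],
    [[0,0,0],[0,0,0]],
    [[0,0,0],[0,0,0]],
    [[0,0,0],[0,0,0]],
    [[0,0,0],[0,0,0]],
    [[0,-4,0],[0,0,0]],
    [[0,-14,0],[0,0,0]],
    [[0,-30,0],[0,0,0]],
    [[0,-50,0],[0,0,0]],
    [[0,-72,0],[0,0,0]],
  ],
  grip=-0.6,
)

```text
time_s: 33.55
position: [0.4959, 0.1692, 0.1225]
orientation: [-0.523, 0.524, -0.475, 0.475]
force: [0.1, 0.7, -0.6]
grip_width: 0.803
```

```bash
python3 go.py .568 -.155 .245 -100
```

```text
t 33.55 p [0.496 0.169 0.122] yaw -84.42 tilt [ 0.    -1.    -0.001] F [ 0.1  0.7 -0.6] w 70.7
shift [ 329.7 -122.5   40.2] turn_y 15.6  |d| 354.0
```

>>> apply_moves(
  motion=[
    [[2,-20,0],[0,0,0]],
    [[8,-50,1],[0,0,0]],
    [[22,-80,2],[0,1,0]],
    [[44,-106,4],[0,2,0]],
    [[74,-120,8],[0,3,0]],
    [[106,-122,12],[0,5,0]],
    [[138,-122,17],[0,7,0]],
    [[170,-122,21],[0,9,0]],
    [[202,-122,25],[0,11,0]],
    [[234,-122,29],[0,13,0]],
  ],
)

```text
time_s: 34.38
position: [0.548, -0.0623, 0.2447]
orientation: [-0.466, 0.466, -0.531, 0.532]
force: [0.6, 0.0, 0.9]
grip_width: 0.802
```

```bash
python3 - <<'E'
from jars import *
delta(.568,-.155,.195,-100)
C=look("o"); im,W=C["side"]; crop(im,120,60,320,230,4,"so.png")
E
```

```text
t 34.38 p [ 0.548 -0.062  0.245] yaw -97.52 tilt [ 0.    -1.     0.001] F [0.6 0.  0.9] w 70.6
shift [89.3 49.7 31.9] turn_y 2.5  |d| 107.0
side px [287. 209.] N 212 med [ 0.564 -0.158  0.158] circ [ 568.5 -155.    26. ]
```

View pics/so.png

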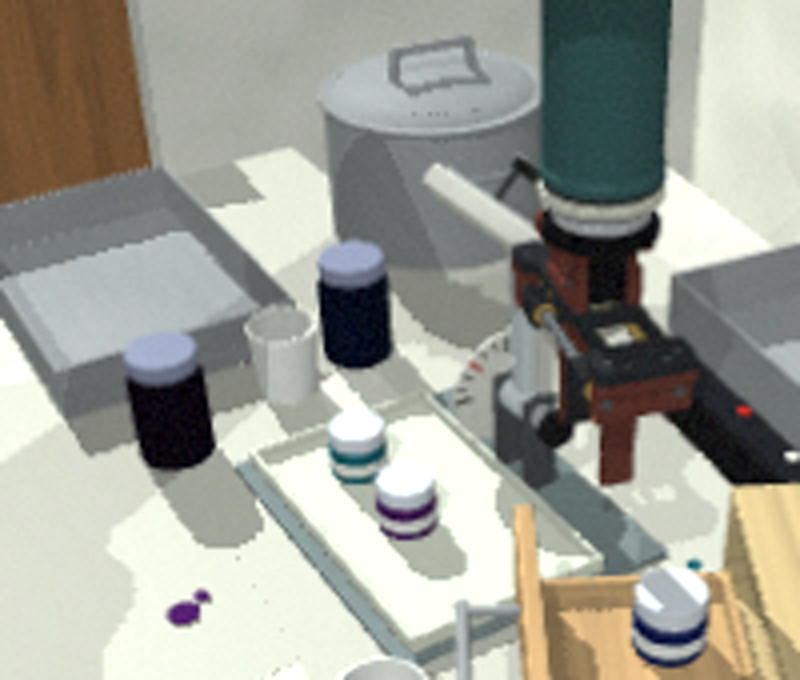

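Teal (358,445) and violet (407,500) stand in the tray. Next is indigo.

>>> apply_moves(
  motion=[
    [[16,0,6],[0,0.5,0]],
    [[34,0,12],[0,1,0]],
    [[52,0,19],[0,1.5,0]],
    [[68,0,25],[0,2,0]],
    [[80,4,29],[0,2.5,0]],
    [[87,14,31],[0,2.5,0]],
    [[89,27,32],[0,2.5,0]],
    [[89.5,39,32],[0,2.5,0]],
    [[89.5,47,32],[0,2.5,0]],
    [[89.5,50,32],[0,2.5,0]],
  ],
)

```text
time_s: 35.32
position: [0.5667, -0.1526, 0.1916]
orientation: [0.454, -0.456, 0.542, -0.54]
force: [-0.7, 0.4, -0.3]
grip_width: 0.8
```

```bash
python3 - <<'E'
from jars import *
C=look("p")
delta(.568,-.155,.1435,-100)
E
```

```text
side px [285. 209.] N 137 med [ 0.557 -0.155  0.158] circ [ 567.1 -154.4   25.8]
t 35.42 p [ 0.567 -0.153  0.193] yaw -99.89 tilt [-0.    -1.    -0.002] F [0.8 0.7 0.2] w 70.2
shift [ 2.  49.2  1. ] turn_y 0.1  |d| 49.2
```

View pics/side_pz.png

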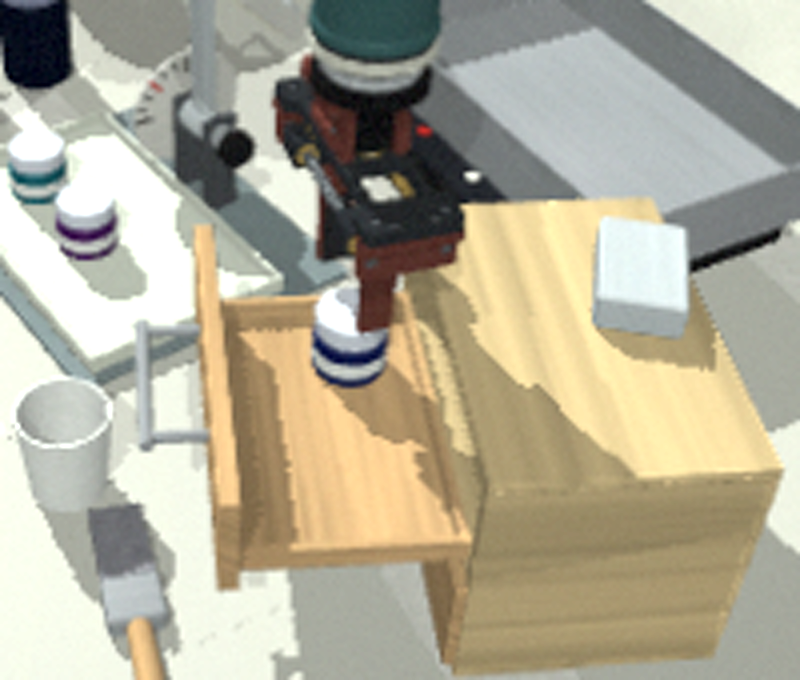

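>>> apply_moves(
  motion=[
    [[2,2,1],[0,0,0]],
    [[2,9,1],[0,0,0]],
    [[2,19,1],[0,0,0]],
    [[2,30,1],[0,0,0]],
    [[2,39,1],[0,0,0]],
    [[2,45,1],[0,0,0]],
    [[2,48,1],[0,0,0]],
    [[2,49,1],[0,0,0]],
    [[2,49,1],[0,0,0]],
    [[2,49,1],[0,0,0]],
  ],
)

```text
time_s: 36.25
position: [0.5691, -0.156, 0.1448]
orientation: [-0.455, 0.455, -0.541, 0.542]
force: [-0.3, 1.0, -0.1]
grip_width: 0.798
```

>>> apply_moves(
  motion=[
    [[0,0,0],[0,0,0]],
    [[0,0,0],[0,0,0]],
    [[0,0,0],[0,0,0]],
    [[0,0,0],[0,0,0]],
    [[0,0,0],[0,0,0]],
    [[0,0,0],[0,0,0]],
    [[0,0,0],[0,0,0]],
    [[0,0,0],[0,0,0]],
    [[0,0,0],[0,0,0]],
    [[0,0,0],[0,0,0]],
  ],
  grip=1,
)

```text
time_s: 37.08
position: [0.5691, -0.1559, 0.1449]
orientation: [-0.455, 0.455, -0.541, 0.542]
force: [-0.5, 0.5, 5.7]
grip_width: 0.601
```

>>> apply_moves(
  motion=[
    [[0,-2,0],[0,0,0]],
    [[0,-6,0],[0,0,0]],
    [[0,-14,0],[0,0,0]],
    [[0,-25,0],[0,0,0]],
    [[0,-38,0],[0,0,0]],
    [[0,-53,0],[0,0,0]],
    [[0,-69,0],[0,0,0]],
    [[0,-82,0],[0,0,0]],
    [[0,-91,0],[0,0,0]],
    [[0,-96,0],[0,0,0]],
  ],
)

```text
time_s: 37.92
position: [0.5695, -0.1561, 0.2426]
orientation: [-0.455, 0.454, -0.541, 0.542]
force: [-0.4, -0.3, -0.2]
grip_width: 0.599
```

```bash
python3 - <<'E'
from jars import *
delta(.504,.078,.24,-84.2)
im,W=shot("side","q"); crop(im,120,60,400,260,2.8,"sq.png")
E
```

```text
t 37.92 p [ 0.569 -0.156  0.243] yaw -99.92 tilt [ 0.001 -1.     0.003] F [-0.4 -0.3 -0.2] w 52.8
shift [-219.3    2.1 -104.9] turn_y -15.7  |d| 243.1
```

View pics/sq.png

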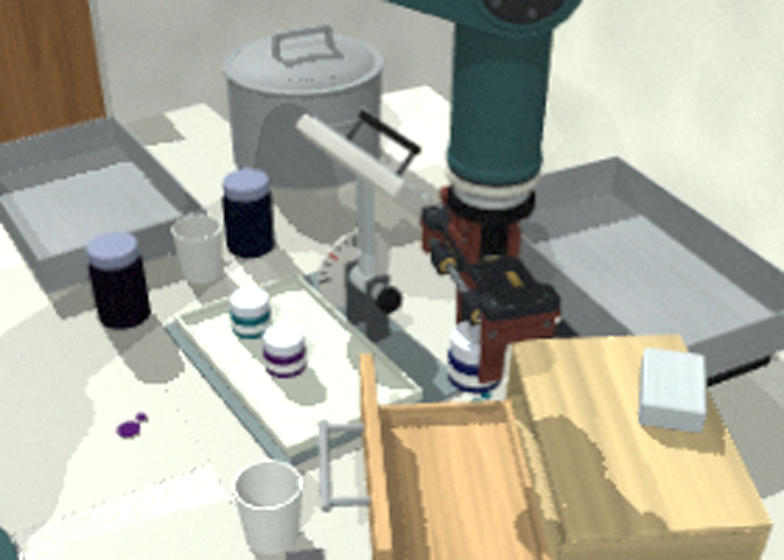

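Indigo is lifted at (470,360) and the drawer is empty. Carrying it to the tray.

>>> apply_moves(
  motion=[
    [[-6,0,-3],[0,0,0]],
    [[-20,0,-9],[0,-1,0]],
    [[-42,0,-20],[0,-3,0]],
    [[-70,0,-33],[0,-5,0]],
    [[-100,0,-47],[0,-7,0]],
    [[-130,0,-62],[0,-9,0]],
    [[-160,0,-76],[0,-11,0]],
    [[-187,0,-89],[0,-13,0]],
    [[-208,0,-99],[0,-15,0]],
    [[-219,0,-105],[0,-15.7,0]],
  ],
)

```text
time_s: 38.8
position: [0.5004, 0.0813, 0.2395]
orientation: [-0.525, 0.526, -0.474, 0.472]
force: [0.2, -0.1, -1.3]
grip_width: 0.603
```

```bash
python3 - <<'E'
from jars import *
delta(.504,.078,.060,-84.2)
im,W=shot("side","r"); crop(im,120,60,320,230,4,"sr.png")
im,W=shot("top","r"); crop(im,120,130,320,270,4,"tr.png")
m=(im.min(-1)>100)&(W[...,2]>.055)&(W[...,2]<.07)
Q=(W-TRAY[:3,3])@TRAY[:3,:3]; m&=(abs(Q[...,0])<.09)&(abs(Q[...,1])<.15)
k,l,st,ce=cv2.connectedComponentsWithStats(m.astype(np.uint8))
for i in range(1,k):
    if st[i,4]>40: (c,r)=cv2.minEnclosingCircle((Q[l==i][:,:2]*1000).astype(np.float32)); print(c,r,st[i,4])
E
```

```text
t 38.8 p [0.5   0.081 0.239] yaw -83.96 tilt [-0.001 -1.    -0.003] F [ 0.2 -0.1 -1.3] w 53.1
shift [  3.9 179.5   3.7] turn_y 0.2  |d| 179.6
```

View pics/sr.png

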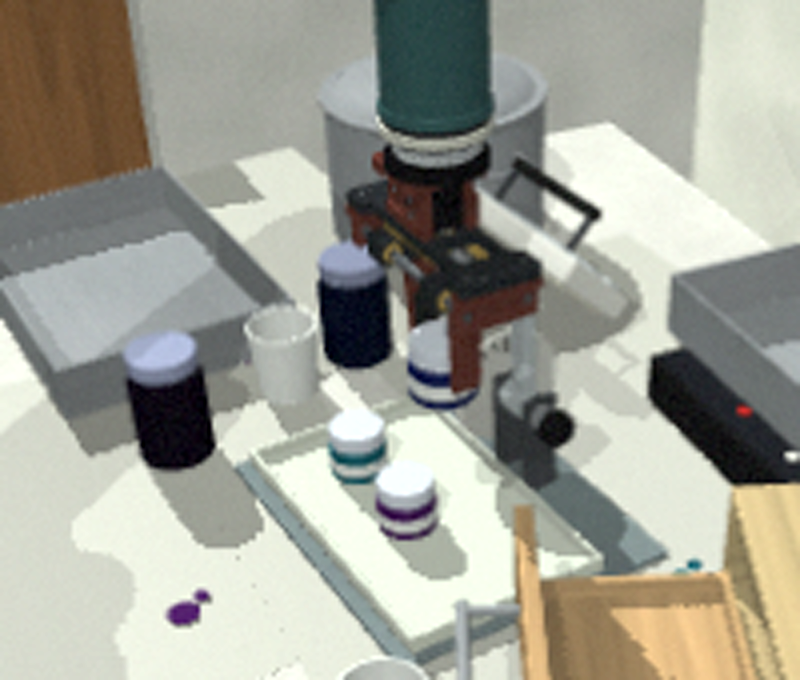

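>>> apply_moves(
  motion=[
    [[2,6,1],[0,0,0]],
    [[2,20,2],[0,0,0]],
    [[2,42,2],[0,0,0]],
    [[2,68,2],[0,0,0]],
    [[2,96,2],[0,0,0]],
    [[2,122,2],[0,0,0]],
    [[2,146,2],[0,0,0]],
    [[2,164,2],[0,0,0]],
    [[2,176,2],[0,0,0]],
    [[2,180,2],[0,0,0]],
  ],
)

```text
time_s: 39.73
position: [0.5042, 0.0746, 0.0579]
orientation: [-0.523, 0.525, -0.476, 0.474]
force: [0.5, -0.2, -0.5]
grip_width: 0.601
```

>>> apply_moves(
  motion=[
    [[0,1,0],[0,0,0]],
    [[0,2,0],[0,0,0]],
    [[0,3,0],[0,0,0]],
    [[0,4,0],[0,0,0]],
    [[0,5,0],[0,0,0]],
    [[0,6,0],[0,0,0]],
    [[0,7,0],[0,0,0]],
    [[0,7.5,0],[0,0,0]],
    [[0,7.5,0],[0,0,0]],
    [[0,7.5,0],[0,0,0]],
  ],
)

```text
time_s: 40.57
position: [0.5053, 0.0762, 0.053]
orientation: [-0.525, 0.525, -0.474, 0.474]
force: [0.3, 0.6, -0.1]
grip_width: 0.601
```

```bash
python3 go.py .504 .078 .049 -84.2
```

```text
t 40.57 p [0.505 0.076 0.053] yaw -84.22 tilt [ 0. -1. -0.] F [ 0.3  0.6 -0.1] w 52.9
shift [-1.9  4.  -1.1] turn_y -0.0  |d| 4.5
```

>>> apply_moves(
  motion=[
    [[0,0.5,0],[0,0,0]],
    [[0,1,0],[0,0,0]],
    [[0,1.5,0],[0,0,0]],
    [[0,2,0],[0,0,0]],
    [[0,2.5,0],[0,0,0]],
    [[0,3,0],[0,0,0]],
    [[0,3.5,0],[0,0,0]],
    [[0,3.7,0],[0,0,0]],
    [[0,3.7,0],[0,0,0]],
    [[0,3.7,0],[0,0,0]],
  ],
)

```text
time_s: 41.4
position: [0.5053, 0.0762, 0.0493]
orientation: [-0.525, 0.525, -0.474, 0.474]
force: [0.4, 0.2, -1.5]
grip_width: 0.602
```

>>> apply_moves(
  motion=[
    [[0,0.3,0],[0,0,0]],
    [[0,0.6,0],[0,0,0]],
    [[0,0.8,0],[0,0,0]],
    [[0,0.8,0],[0,0,0]],
    [[0,0.8,0],[0,0,0]],
    [[0,0.8,0],[0,0,0]],
    [[0,0.8,0],[0,0,0]],
    [[0,0.8,0],[0,0,0]],
    [[0,0.8,0],[0,0,0]],
    [[0,0.8,0],[0,0,0]],
  ],
)

```text
time_s: 42.23
position: [0.5054, 0.0762, 0.0489]
orientation: [0.525, -0.525, 0.474, -0.474]
force: [-2.3, -0.3, 5.8]
grip_width: 0.607
```

Gentle contact at 5.8 N. I'll release and rise.

>>> apply_moves(
  motion=[
    [[0,0,0],[0,0,0]],
    [[0,0,0],[0,0,0]],
    [[0,0,0],[0,0,0]],
    [[0,0,0],[0,0,0]],
    [[0,0,0],[0,0,0]],
    [[0,-4,0],[0,0,0]],
    [[0,-14,0],[0,0,0]],
    [[0,-30,0],[0,0,0]],
    [[0,-50,0],[0,0,0]],
    [[0,-72,0],[0,0,0]],
  ],
  grip=-0.6,
)

```text
time_s: 43.07
position: [0.5048, 0.0762, 0.1215]
orientation: [-0.524, 0.525, -0.474, 0.474]
force: [-0.0, -0.4, 1.0]
grip_width: 0.798
```

```bash
python3 go.py .409 -.153 .245 -22
```

```text
t 43.07 p [0.505 0.076 0.122] yaw -84.22 tilt [-0.    -1.    -0.001] F [-0.  -0.4  1. ] w 70.2
shift [ 218.4 -123.4 -118.5] turn_y -62.2  |d| 277.4
```

>>> apply_moves(
  motion=[
    [[2,-20,-1],[0,-3,0]],
    [[10,-50,-5],[0,-9,0]],
    [[28,-80,-15],[0,-15,0]],
    [[52,-105,-28],[0,-22,0]],
    [[80,-120,-43],[0,-29,0]],
    [[110,-123,-60],[0,-36,0]],
    [[140,-123,-76],[0,-43,0]],
    [[168,-123,-91],[0,-50,0]],
    [[192,-123,-104],[0,-56,0]],
    [[208,-123,-113],[0,-61,0]],
  ],
  grip=0.32,
)

```text
time_s: 43.9
position: [0.4127, -0.144, 0.2446]
orientation: [-0.693, 0.693, -0.14, 0.141]
force: [0.3, -0.6, 0.2]
grip_width: 0.339
```

```bash
python3 - <<'E'
from jars import *
delta(.4087,-.1534,.200,-22)
im,W=shot("side","s"); crop(im,120,60,400,260,2.8,"ss.png")
Q=(W-TRAY[:3,3])@TRAY[:3,:3]
for nm,(W,im) in {"side":(W,im)}.items():
    m=(W[...,2]>.05)&(W[...,2]<.072)&(abs(Q[...,0])<.09)&(abs(Q[...,1])<.15)
    k,l,st,ce=cv2.connectedComponentsWithStats(m.astype(np.uint8))
    for i in range(1,k):
        if st[i,4]>40: (c,r)=cv2.minEnclosingCircle((Q[l==i][:,:2]*1000).astype(np.float32)); print(c,r,st[i,4],np.percentile(Q[l==i][:,2],90))
E
```

```text
t 43.9 p [ 0.413 -0.144  0.245] yaw -22.94 tilt [ 0.001 -1.    -0.001] F [ 0.3 -0.6  0.2] w 29.8
shift [ -0.1  44.6 -10.1] turn_y -0.9  |d| 45.7
(-15.62686538696289, -98.28277587890625) 26.88947296142578 131 0.051946587200339525
```

View pics/ss.png

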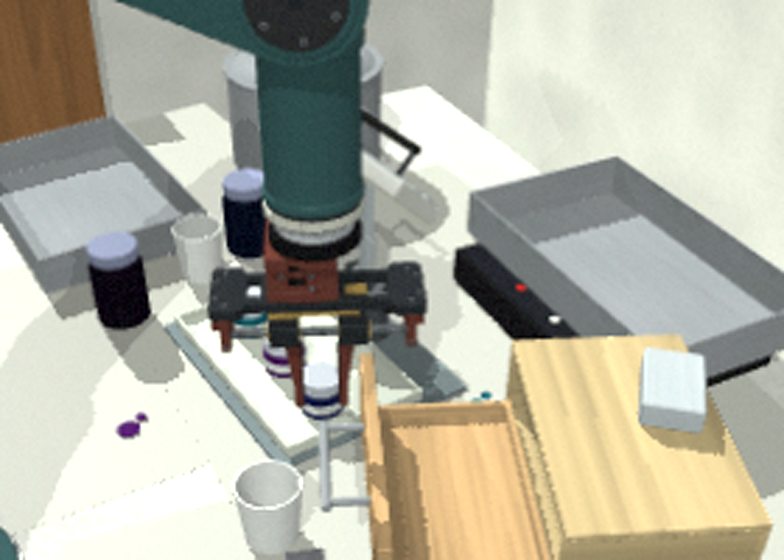

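All jars are in the tray (indigo at (322,390), violet and teal behind the gripper). Now the drawer: descend on its handle and grip it.

>>> apply_moves(
  motion=[
    [[0,4,-4],[0,-0.5,0]],
    [[0,14,-8],[0,-0.9,0]],
    [[0,26,-10],[0,-0.9,0]],
    [[0,40,-10],[0,-0.9,0]],
    [[0,53,-10],[0,-0.9,0]],
    [[0,65,-10],[0,-0.9,0]],
    [[0,75,-10],[0,-0.9,0]],
    [[0,81,-10],[0,-0.9,0]],
    [[0,83,-10],[0,-0.9,0]],
    [[0,83,-10],[0,-0.9,0]],
  ],
)

```text
time_s: 44.78
position: [0.4098, -0.1507, 0.1603]
orientation: [0.694, -0.694, 0.137, -0.137]
force: [0.1, -0.6, -0.1]
grip_width: 0.342
```

>>> apply_moves(
  motion=[
    [[0,0,0],[0,0,0]],
    [[0,0,0],[0,0,0]],
    [[0,0,0],[0,0,0]],
    [[0,0,0],[0,0,0]],
    [[0,0,0],[0,0,0]],
    [[0,0,0],[0,0,0]],
    [[0,0,0],[0,0,0]],
    [[0,0,0],[0,0,0]],
    [[0,0,0],[0,0,0]],
    [[0,0,0],[0,0,0]],
  ],
  grip=1,
)

```text
time_s: 45.62
position: [0.4102, -0.1514, 0.1609]
orientation: [-0.694, 0.694, -0.137, 0.137]
force: [-1.0, 0.7, 6.0]
grip_width: 0.104
```

```bash
python3 go.py .5479 -.2094 .162 -22
```

```text
t 45.62 p [ 0.41  -0.151  0.161] yaw -22.33 tilt [ 0.001 -1.    -0.   ] F [-1.   0.7  6. ] w 9.2
shift [149.4  -0.9  -1.3] turn_y -0.3  |d| 149.4
```

>>> apply_moves(
  motion=[
    [[4,0,0],[0,0,0]],
    [[14,0,0],[0,0,0]],
    [[28,0,0],[0,0,0]],
    [[44,0,0],[0,0,0]],
    [[61,0,0],[0,0,0]],
    [[78,0,0],[0,0,0]],
    [[96,0,0],[0,0,0]],
    [[114,0,0],[0,0,0]],
    [[130,0,0],[0,0,0]],
    [[139,0,0],[0,0,0]],
  ],
)

```text
time_s: 46.45
position: [0.5401, -0.2054, 0.1609]
orientation: [-0.693, 0.694, -0.136, 0.137]
force: [-2.2, -0.5, 6.8]
grip_width: 0.102
```

>>> apply_moves(
  motion=[
    [[2,0,0],[0,0,0]],
    [[4,0,0],[0,0,0]],
    [[6,0,0],[0,0,0]],
    [[8,0,0],[0,0,0]],
    [[9,0,0],[0,0,0]],
    [[10,0,0],[0,0,0]],
    [[10,0,0],[0,0,0]],
    [[10,0,0],[0,0,0]],
    [[10,0,0],[0,0,0]],
    [[10,0,0],[0,0,0]],
  ],
)

```text
time_s: 47.28
position: [0.5474, -0.2084, 0.161]
orientation: [-0.693, 0.694, -0.137, 0.137]
force: [-2.0, -1.7, 5.3]
grip_width: 0.103
```

```bash
python3 go.py .5479 -.2094 .162 -22
```

```text
t 47.28 p [ 0.547 -0.208  0.161] yaw -22.33 tilt [ 0.001 -1.    -0.001] F [-2.  -1.7  5.3] w 9.1
shift [ 0.9 -1.  -0.7] turn_y -0.3  |d| 1.5
```

>>> apply_moves(
  motion=[
    [[1,0,0],[0,0,0]],
    [[2,0,0],[0,0,0]],
    [[3,0,0],[0,0,0]],
    [[3,0,0],[0,0,0]],
    [[3,0,0],[0,0,0]],
    [[3,0,0],[0,0,0]],
    [[3,0,0],[0,0,0]],
    [[3,0,0],[0,0,0]],
    [[3,0,0],[0,0,0]],
    [[3,0,0],[0,0,0]],
  ],
)

```text
time_s: 48.12
position: [0.5484, -0.2088, 0.1609]
orientation: [-0.694, 0.694, -0.138, 0.136]
force: [-5.3, -0.8, 10.4]
grip_width: 0.106
```

>>> apply_moves(
  motion=[
    [[-1.5,0,0],[0,0,0]],
    [[-2,0,0],[0,0,0]],
    [[-2,0,0],[0,0,0]],
    [[-2,0,0],[0,0,0]],
    [[-2,0,0],[0,0,0]],
    [[-2,0,0],[0,0,0]],
    [[-2,0,0],[0,0,0]],
    [[-2,0,0],[0,0,0]],
    [[-2,0,0],[0,0,0]],
    [[-2,0,0],[0,0,0]],
  ],
)

```text
time_s: 48.95
position: [0.5483, -0.2088, 0.161]
orientation: [-0.693, 0.694, -0.137, 0.137]
force: [-1.4, -1.5, 7.5]
grip_width: 0.103
```

>>> apply_moves(
  motion=[
    [[0,0,0],[0,0,0]],
    [[0,0,0],[0,0,0]],
    [[0,0,0],[0,0,0]],
    [[0,0,0],[0,0,0]],
    [[0,-4,0],[0,0,0]],
    [[0,-16,0],[0,0,0]],
    [[0,-38,0],[0,0,0]],
    [[0,-68,0],[0,0,0]],
    [[0,-100,0],[0,0,0]],
    [[0,-130,0],[0,0,0]],
  ],
  grip=0.32,
)

```text
time_s: 49.78
position: [0.5484, -0.208, 0.292]
orientation: [0.694, -0.694, 0.137, -0.137]
force: [0.6, -0.8, 0.0]
grip_width: 0.337
```

```bash
python3 - <<'E'
from jars import *
im,W=shot("side","u"); crop(im,120,60,400,260,2.8,"su.png")
b=(im.max(-1)<60)&(W[...,2]>.27)&(W[...,2]<.31)
Q=(W-TRAY[:3,3])@TRAY[:3,:3]; b&=(abs(Q[...,0]-.15)<.03)&(abs(Q[...,1])<.07)
print("bar",W[b].mean(0),Q[b].mean(0)-[.115,0,.078],b.sum())
Q2=(W-UNIT[:3,3])@UNIT[:3,:3]
for z in (.067,.158):
    m=(Q2[...,0]<-.135)&(Q2[...,0]>-.3)&(abs(Q2[...,1])<.05)&(abs(Q2[...,2]-z)<.012); print("handles",z,np.median(Q2[m],0),m.sum())
delta(.6536,.1912,.345,5.8)
E
```

```text
bar [0.648 0.2   0.29 ] [0.026 0.012 0.2  ] 94
handles 0.067 [-0.145 -0.005  0.067] 96
handles 0.158 [-0.145 -0.004  0.159] 106
t 49.83 p [ 0.551 -0.209  0.299] yaw -22.31 tilt [ 0.01  -1.    -0.001] F [ 3.3 -0.9  3.9] w 30.0
shift [-57.1 -47.3 409.4] turn_y -28.1  |d| 416.1
```

View pics/su.png

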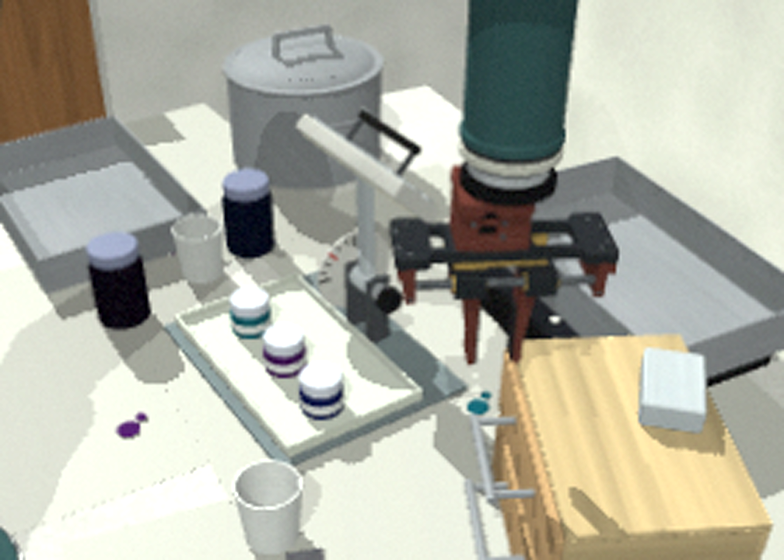

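The drawer is shut, with both handles equally far out at -0.145. The three jars stand at (250,312), (285,350) and (322,390). Next I go back to the lamp handle.

>>> apply_moves(
  motion=[
    [[-1,-16,6],[0,-1,0]],
    [[-4,-36,22],[0,-3,0]],
    [[-8,-50,48],[0,-5,0]],
    [[-12,-53,80],[0,-7,0]],
    [[-17,-53,114],[0,-9,0]],
    [[-22,-53,148],[0,-11,0]],
    [[-26,-53,182],[0,-13,0]],
    [[-31,-53,216],[0,-15,0]],
    [[-36,-53,250],[0,-17,0]],
    [[-40,-53,282],[0,-19.5,0]],
  ],
)

```text
time_s: 50.67
position: [0.6187, 0.0699, 0.3434]
orientation: [0.707, -0.707, 0.017, -0.017]
force: [0.7, 0.2, -0.7]
grip_width: 0.34
```

```bash
python3 go.py .6536 .1912 .345 5.8
```

```text
t 50.67 p [0.619 0.07  0.343] yaw -2.71 tilt [-0. -1.  0.] F [ 0.7  0.2 -0.7] w 30.0
shift [ 29.1  -1.5 122.8] turn_y -8.5  |d| 126.3
```

>>> apply_moves(
  motion=[
    [[7,0,28],[0,-2,0]],
    [[13,0,54],[0,-4,0]],
    [[19,0,78],[0,-6,0]],
    [[24,0,98],[0,-7.5,0]],
    [[27,0,112],[0,-8.5,0]],
    [[29,0,120],[0,-8.5,0]],
    [[29,0,123],[0,-8.5,0]],
    [[29,0,123],[0,-8.5,0]],
    [[29,0,123],[0,-8.5,0]],
    [[29,0,123],[0,-8.5,0]],
  ],
)

```text
time_s: 51.5
position: [0.6536, 0.1881, 0.3436]
orientation: [-0.706, 0.706, 0.035, -0.035]
force: [-0.1, 0.1, 0.3]
grip_width: 0.34
```

```bash
python3 - <<'E'
from jars import *
im,W=shot("side","v"); crop(im,120,60,320,230,4,"sv.png")
delta(.6536,.1912,.297,5.8)
E
```

```text
t 51.55 p [0.654 0.188 0.344] yaw 5.6 tilt [-0. -1. -0.] F [ 0.  -0.8  0.6] w 29.7
shift [ 0.2 46.6  3.1] turn_y -0.2  |d| 46.7
```

View pics/sv.png

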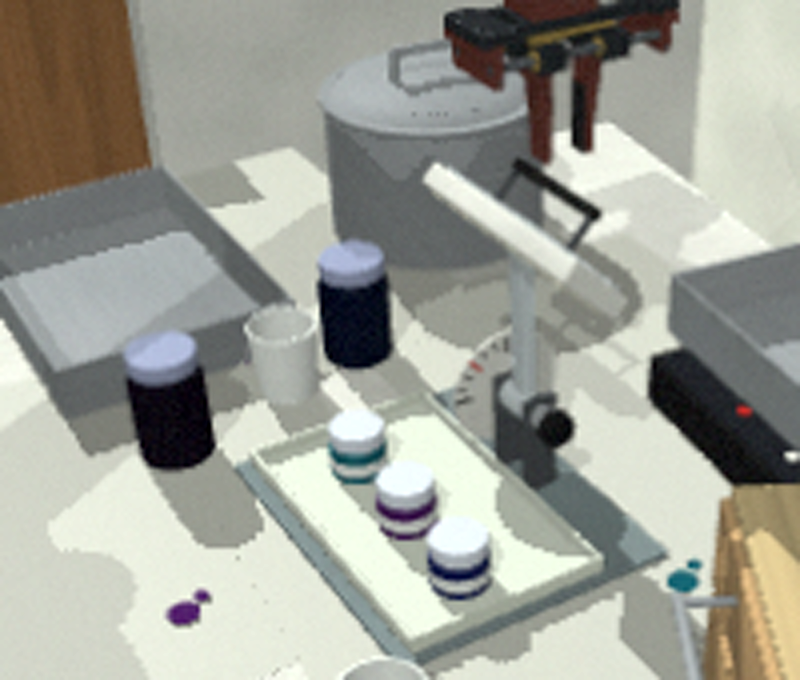

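Same view as at release, with the fingers over the bar at (555,185). Descend 47 mm and close.

>>> apply_moves(
  motion=[
    [[0,4,2],[0,0,0]],
    [[0,11,3],[0,0,0]],
    [[0,20,3],[0,0,0]],
    [[0,29,3],[0,0,0]],
    [[0,37,3],[0,0,0]],
    [[0,43,3],[0,0,0]],
    [[0,46.5,3],[0,0,0]],
    [[0,46.5,3],[0,0,0]],
    [[0,46.5,3],[0,0,0]],
    [[0,46.5,3],[0,0,0]],
  ],
)

```text
time_s: 52.38
position: [0.6538, 0.1922, 0.2974]
orientation: [-0.706, 0.706, 0.035, -0.035]
force: [0.2, 0.5, 0.4]
grip_width: 0.336
```

>>> apply_moves(
  motion=[
    [[0,0,0],[0,0,0]],
    [[0,0,0],[0,0,0]],
    [[0,0,0],[0,0,0]],
    [[0,0,0],[0,0,0]],
    [[0,0,0],[0,0,0]],
    [[0,0,0],[0,0,0]],
    [[0,0,0],[0,0,0]],
    [[0,0,0],[0,0,0]],
    [[0,0,0],[0,0,0]],
    [[0,0,0],[0,0,0]],
  ],
  grip=1,
)

```text
time_s: 53.22
position: [0.6541, 0.1922, 0.2974]
orientation: [0.706, -0.706, -0.036, 0.034]
force: [3.3, 0.3, 3.2]
grip_width: 0.126
```

```bash
python3 go.py .6536 .1912 .297 5.8;  python3 - <<'E'
import numpy as np
def XZ(A): return np.array([-.2*np.cos(A)+.035*np.sin(A), .2*np.sin(A)+.035*np.cos(A)])*1000
for A0,As in ((1.548,np.append([1.52,1.48],np.linspace(1.42,1.0,8))),(1.0,np.linspace(.97,.785,8))):
    for A in As:
        d=XZ(A)-XZ(A0); print(round(A,3),d[0].round(1),-d[1].round(1))
E
```

```text
t 53.22 p [0.654 0.192 0.297] yaw 5.68 tilt [ 0.002 -1.    -0.   ] F [3.3 0.3 3.2] w 11.1
shift [-0.6  0.4 -1. ] turn_y -0.1  |d| 1.2
1.52 -5.6 -0.8
1.48 -13.7 -1.6
1.42 -25.9 -2.2
1.36 -38.1 -2.2
1.3 -50.2 -1.3
1.24 -62.3 0.2
1.18 -74.3 2.5
1.12 -86.1 5.5
1.06 -97.7 9.2
1.0 -109.0 13.5
0.97 -5.6 2.4
0.944 -10.4 4.7
0.917 -15.2 7.1
0.891 -19.9 9.7
0.864 -24.6 12.4
0.838 -29.2 15.1
0.811 -33.7 18.1
0.785 -38.1 21.1
```

>>> apply_moves(
  motion=[
    [[-5.6,-0.8,0],[0,0,0]],
    [[-13.7,-1.6,0],[0,0,0]],
    [[-26,-2.2,0],[0,0,0]],
    [[-38,-2.2,0],[0,0,0]],
    [[-50,-1.3,0],[0,0,0]],
    [[-62,0.2,0],[0,0,0]],
    [[-74,2.5,0],[0,0,0]],
    [[-86,5.5,0],[0,0,0]],
    [[-98,9.2,0],[0,0,0]],
    [[-109,13.5,0],[0,0,0]],
  ],
)

```text
time_s: 54.05
position: [0.5457, 0.1802, 0.2843]
orientation: [-0.705, 0.707, 0.036, -0.034]
force: [3.8, -3.3, 3.7]
grip_width: 0.13
```

>>> apply_moves(
  motion=[
    [[-5.6,2.4,0],[0,0,0]],
    [[-10.4,4.7,0],[0,0,0]],
    [[-15.2,7.1,0],[0,0,0]],
    [[-20,9.7,0],[0,0,0]],
    [[-24.6,12.4,0],[0,0,0]],
    [[-29.2,15.1,0],[0,0,0]],
    [[-33.7,18.1,0],[0,0,0]],
    [[-38.1,21.1,0],[0,0,0]],
    [[-38.1,21.1,0],[0,0,0]],
    [[-38.1,21.1,0],[0,0,0]],
  ],
)

```text
time_s: 54.88
position: [0.5063, 0.1763, 0.2619]
orientation: [-0.705, 0.707, 0.034, -0.036]
force: [1.6, -5.1, 1.2]
grip_width: 0.128
```

```bash
cat > lamp.py <<'E'
from jars import *
from scipy.optimize import least_squares
def meas(tag):
    for n in ("side","top"):
        im,W=shot(n,tag)
        if n=="side": crop(im,120,60,320,230,4,f"s{tag}.png")
        Q=(W-TRAY[:3,3])@TRAY[:3,:3]-[.115,0,.078]
        # head slab: white points far from bar
        m=(im.min(-1)>90)&(Q[...,2]>.05)&(Q[...,2]<.19)&(Q[...,0]<-.06)&(Q[...,0]>-.19)&(abs(Q[...,1])<.125)
        P=Q[m]
        if len(P)>50:
            c=np.median(P,0); P=P[abs(P-c).max(1)<.12]
            A=np.c_[P[:,0],P[:,1],np.ones(len(P))]; w=np.ones(len(P),bool)
            for _ in range(8):
                k=np.linalg.lstsq(A[w],P[w,2],rcond=None)[0]; r=P[:,2]-A@k; w=abs(r)<max(.004,0)
            print(n,"head plane slope dz/dx",k[0],"->A",.785-np.arctan(-k[0]) if 0 else .785+np.arctan(-k[0]),w.sum(),"z mid",P[w,2].mean(),"x",P[w,0].min(),P[w,0].max())
        b=(im.max(-1)<55)&(Q[...,2]>.12)&(Q[...,2]<.2)&(Q[...,0]<-.06)&(Q[...,0]>-.17)&(abs(Q[...,1])<.06)
        if b.sum()>5: print(n,"bar",Q[b].mean(0),b.sum())
if __name__=="__main__":
    import sys
    s,M,p=tool(); print(p,s["force"],s["time_s"])
    h=pts(TRAY,[.115,0,.078])[0]; q=(p-[0,0,.004]-h)@TRAY[:3,:3]; print("TCP rel hinge",q,"A",np.arctan2(q[2],-q[0])-np.arctan2(.035,.2))
    meas(sys.argv[1])
E
python3 lamp.py w
```

```text
[0.506 0.176 0.262] [ 1.569 -5.145  1.151] 54.8833
TCP rel hinge [-0.117  0.003  0.168] A 0.787041725105264
side head plane slope dz/dx 0.021433882540831152 ->A 0.7635693988774664 596 z mid 0.12861407341537617 x -0.1550755098195932 -0.07815703368276014
side bar [-0.12  -0.006  0.174] 173
top head plane slope dz/dx 0.0029829668081578636 ->A 0.782017042039365 692 z mid 0.1274961823561787 x -0.15381965507311013 -0.07835144703904788
top bar [-0.119 -0.033  0.169] 42
```

View pics/sw.png

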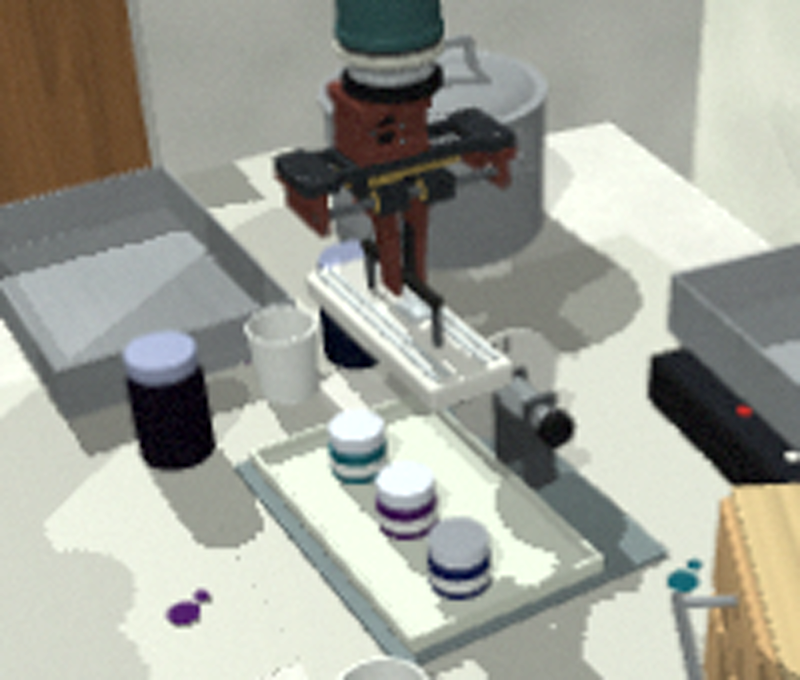

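The head lies level. The plane fits give 0.764 and 0.782 rad and the TCP gives 0.787, all inside the band. I'll release, rise and recheck.

>>> apply_moves(
  motion=[
    [[0,0,0],[0,0,0]],
    [[0,0,0],[0,0,0]],
    [[0,0,0],[0,0,0]],
    [[0,0,0],[0,0,0]],
    [[0,0,0],[0,0,0]],
    [[0,-4,0],[0,0,0]],
    [[0,-14,0],[0,0,0]],
    [[0,-30,0],[0,0,0]],
    [[0,-52,0],[0,0,0]],
    [[0,-75,0],[0,0,0]],
  ],
  grip=0.32,
)

```text
time_s: 55.82
position: [0.5067, 0.1776, 0.3386]
orientation: [-0.706, 0.706, 0.035, -0.035]
force: [0.1, 0.6, 0.7]
grip_width: 0.34
```

>>> apply_moves(
  motion=[
    [[-6,0,-12],[0,0,0]],
    [[-12,0,-36],[0,0,0]],
    [[-18,0,-68],[0,0,0]],
    [[-24,0,-100],[0,0,0]],
    [[-30,0,-132],[0,0,0]],
    [[-36,0,-160],[0,0,0]],
    [[-40,0,-182],[0,0,0]],
    [[-42,0,-195],[0,0,0]],
    [[-42,0,-200],[0,0,0]],
    [[-42,0,-200],[0,0,0]],
  ],
)

```text
time_s: 56.65
position: [0.4849, -0.0266, 0.3375]
orientation: [-0.706, 0.706, 0.034, -0.034]
force: [-0.8, -0.2, -0.9]
grip_width: 0.342
```

```bash
python3 lamp.py x; python3 - <<'E'
from model import *
im=cv2.imread("pics/side_x.png")[:,:,::-1]; crop(im,120,60,400,300,2.5,"sx2.png")
im=cv2.imread("pics/top_x.png")[:,:,::-1]; crop(im,60,90,420,280,2.2,"tx2.png")
E
```

```text
[ 0.485 -0.027  0.337] [-0.763 -0.2   -0.901] 56.65
TCP rel hinge [-0.159 -0.197  0.243] A 0.8181902192096825
side head plane slope dz/dx 0.023460397032487874 ->A 0.761543905671133 595 z mid 0.12870016000640994 x -0.1546888107632573 -0.07728007271099305
side bar [-0.118 -0.024  0.162] 65
top head plane slope dz/dx 0.009190248276481443 ->A 0.7758100104485628 1257 z mid 0.12772806648340945 x -0.15694890307234982 -0.0792135219896419
top bar [-0.118 -0.001  0.172] 100
```

View pics/sx2.png

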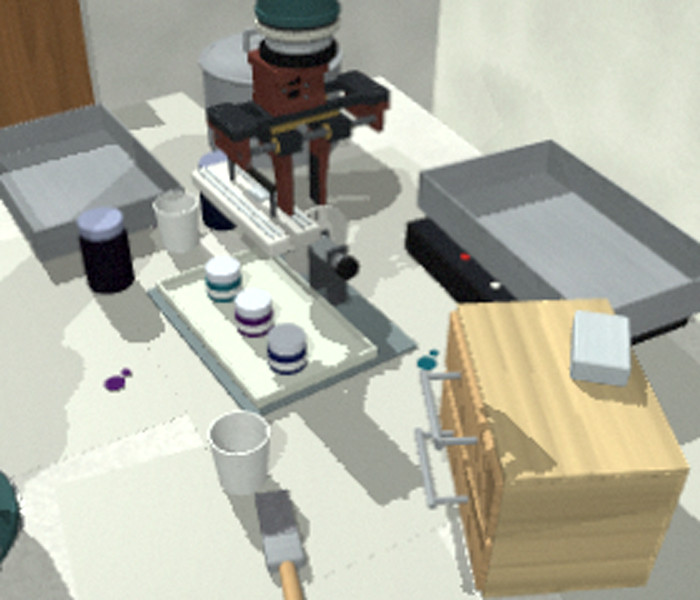

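View pics/tx2.png

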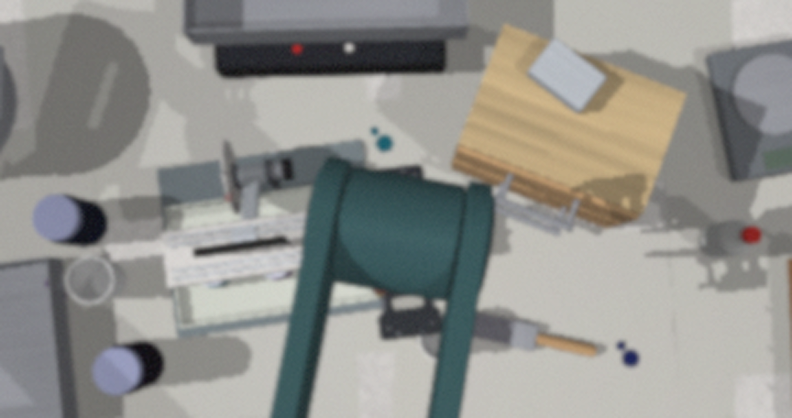

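The final view shows the lamp head level at about 0.76 to 0.78 rad, the three jars upright at (223,278), (254,312) and (288,348), and the drawers shut. The arm is clear of everything, so I'm handing in.

```bash
python3 -c "
from cell import *
print(hand_in()); print(get_state()['time_s'])"
```

```text
the job is handed in; nothing more can be done
None
the job is handed in; nothing more can be done
```

The job is done and was handed in at about 57 s; `hand_in()` gives no verdict, so these are my own last checks.

- **Lamp and drawer opened:** I folded the lamp arm upright, to about 1.55 rad by the tool position, and pulled the top drawer out until I felt its stop.
- **Jars:** The drawer held three: teal, violet and indigo. The ochre jar was not there. I set each one down in the tray until contact was felt. Violet was briefly pressed to 21 N on landing, so I backed off before letting go.
- **Closing up:** I then pushed the drawer shut to its stop and set the lamp to 45 degrees.

**Last checks:**
- All three jars stand upright in the tray. They lie about 15 mm in front of its middle line, at y of about +93, -3 and -95 mm. Teal and violet come from the release positions; indigo was also measured by camera.
- Both drawer handles are the same distance out as at the start.
- Lamp readings disagree slightly. The camera fits after release gave 0.762 (side) and 0.776 rad (top), and the tool position while still gripped gave 0.787. All are well inside 0.715–0.855.
- The other things look unmoved by eye. Cup A was hidden from the top camera, but the side view shows it in place. The squeeze bottle shows only in the top view.
- The gripper is clear of everything.

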